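# Wind open the airing-chest vent with its loose crank

## Task

Take the loose crank from its wooden tray, fit it fully home on the square shaft of the white ventilation chest and wind it clockwise until the wooden slats on the chest stand upright, working the vent only through the crank. Then lift the crank off and lay it back in the tray without dropping it, socket down and flat on the tray's floor. Do not disturb the other things on the counter.

Things in the scene. Friction and masses are not known exactly. Their poses are not given: they have to be found in the camera images.
- crank: Loose metal crank, 260 to 420 g, lying socket down in the tray. Origin: centre of the square socket's mouth, on the underside. z: along the turning axis, up out of the hub (away from the shaft when fitted); x: along the arm to the handle. Hub 40 x 40 x 32 high; socket 18.4 square, sides parallel to x and y, 27 deep. Arm: flat bar 24 wide, 12 thick, its underside level with the mouth, reaching to x = 90.
- crank_post (a point): Point on the crank's axis, 56 above its underside, in the middle of the free part of the red square grip post (22 x 22, sides parallel to x and y) that stands on the hub from 32 to 78 above the underside. Axes as crank.
- crank_handle (a point): Point on the axis of the crank's red round handle, 75 along x and 50 above the underside. Handle 24 in diameter, from 14 to 78 above the underside; it spins freely on the arm about its own axis (parallel to z), so it can be led round the circle without turning the hand, but the crank swings about it if carried by it. Axes as crank.
- tray: Fixed shallow wooden tray, 200 (x) x 240 (y) outside, rim 20 high, walls 6, floor 6 thick. Origin: centre of its underside; z up.
- vent: Fixed white chest. Origin on the counter, straight below the centre of the sloping face (which is at z = 100); z up; its x points to the right of the robot (roughly world -y), so the shaft leans to the left. Winder housing 110 wide; the shaft stands square to its sloping face, leaning 30 degrees from vertical towards -x of the chest. Behind, x = 118 to 292, a 304 wide, 125 high chest with 6 wooden slats in its top, each 43 wide, turning about lines along x.
- shaft_seat (a point): Centre of the top of the shaft's brass collar (52 in diameter), where the crank's underside rests when fully home. z: along the shaft axis, outwards; x, y: parallel to the sides of the square, turning with the shaft. The 16 square shaft rises 26 above it, the last 7 tapering to 11 square. The crank goes on at any of the four quarter turns, with 1.2 clearance per side and about 9 degrees of turning play either way.
- shaft_tip (a point): Centre of the shaft's outer end, 26 above shaft_seat. Axes as shaft_seat.
- shaft (a joint): Turn of the square shaft, rad; grows clockwise seen from outside, looking at the shaft's end. 0 = slats closed flat, 6.28 = slats upright; stops at 0 and 8. Stiff (about 0.15 N m), stays where it is left.
- slat (a joint): Angle of the slats, rad, geared to the shaft, one quarter of its angle: 0 lying flat (closed), 1.571 upright (open). Starts between 0.45 and 0.95.
- jar_a: Bystander: glass storage jar with a wooden lid, 84 wide, 120 high, standing loose. Origin: centre of its underside.
- jar_b: Bystander: second glass storage jar like jar_a. Origin: centre of its underside.
- bottle: Bystander: amber bottle with black cap, 60 wide, 170 high, standing loose. Origin: centre of its underside.
- tin: Bystander: low blue round tin, 68 wide, 42 high, standing loose. Origin: centre of its underside.
- nailbrush: Bystander: small wooden nail brush, 38 x 85 x 28 high, lying loose in the tray along its +x wall. Origin: centre of its underside.
- cup: Bystander: white cup, 76 wide, 90 high, standing loose. Origin: centre of its underside.
There are look-alikes about, which are no part of the job. Leave any green, turquoise or yellow look-alike of the crank alone.

How it is judged:
By the outcome, as a careful person would: the job done as asked, in the order asked, and still so for the second after the job is handed in, with the robot touching nothing.
It also fails if it takes over 72 s, if anything falls off the work surface, if the arm or the gripper's body presses on something with over 40 N, if the wrist force passes 120 N, or if a joint passes its speed limit or range.

## Robot

A 6-joint arm with a two-finger parallel gripper is mounted at the origin on the work surface. World frame = base frame: x ahead of the robot, y to its left, z up, the work surface at z = 0. Lengths are in m, angles in rad, forces in N, time in s.
With the tool pointing down it reaches from about 0.375 to 0.975 m from the base axis. Payload 3.8 kg.
Tool frame: the origin (TCP) lies at the very end of the fingers, on their centre line; the grasp point (between the pads) lies 19 mm behind it; z points along the fingers, y is the line along which they close (so a half turn about z gives the same grasp; the last joint's range is limited). The gripper opens to 85 mm and grips with 20 to 120 N. Pads are 22 mm wide; open, the fingers measure 114 mm over their backs; the gripper's body (76 mm by 85 mm) begins 54 mm behind the grasp point. The pads swing forward as they close: fully open they stand 13 mm farther back than shut.
Start: joints at [1.176, 0.264, 1.604, -0, 1.274, -0.037], TCP at [0.236, 0.632, 0.231] pointing down, gripper open.
Joint ranges: [-2.63, 2.63], [-0.94, 2.18], [0.31, 2.57], [-1.31, 4.45], [0, 2.66], [-2.55, 2.55]. Speed limits (rad/s): [2.57, 2.57, 3.14, 3.14, 3.14, 3.14].

## Interface

Orientations are given as a rotation vector (axis times angle).
In Python, from workcell import monitor, viewer, job gives the robot as it stands. The module is installed in compiled form; this text tells all that it offers.
- The arm moves only by the tool step_arm, never from a script. Its argument "series" is one flat list of numbers, 4 for each row, row after row: the shift along the tool's x, y, z in m, then the turn about the tool's z in rad. A call has 1 to 8 rows; each row is the pose to reach, as a shift and turn from the pose commanded when the call began, along the tool's axes at that moment; what a row does not reach only later rows make up. A row lasts 1/8 s, in which the tool goes at most 62.5 mm and 10.7 degrees, less where a joint would pass 70% of its speed; a pose out of reach is approached as far as the arm can. A call with a gripper value outside its range is refused whole. "gripper" is the opening, from 0 (shut) to 1 (fully open), set as the call begins (left out, the last holds). The fingers move at their own pace and stop on an object; "newtons" is the grip in N (left out, the last holds). Time passes only in rows, so rows that repeat a pose let the fingers close. It gives the time, the measured TCP pose, the force, the opening and the grip force at its end, in the units of the state.
- monitor.read_state(): the state, without advancing time (a new reading comes with each control period).
- viewer.read_camera(name): name is "scene" or "top" or "wrist"; returns a dict with "image" (384x512x3 uint8, red, green, blue), "intrinsics" (3x3 intrinsics, pixels), "T" (4x4, takes a point from camera to world coordinates); the wrist camera has in their place "hand_eye" (4x4, takes a point from camera to tool coordinates, whose origin is the TCP and whose axes are the flange's). Camera axes: x right, y up, looking along -z (the intrinsics and any distortion apply to the point x, -y, -z); pixel columns grow to the right and rows downward; lengths in m; the calibration is good to about 2 mm. The wrist camera is an equidistant fisheye: a pixel r from the principal point sees the ray r / f radians off the axis. A picture is of the moment at which its call begins: read the wrist's pose just before it. There is no depth.
- job.finish_job(): hands the job in; it is judged then, once.
Trained networks look in a picture, given as the dict that the camera call returned (one of the last four; its "shot" number tells which), for a name from the list of things; names that differ only in an ending like _2 or _b are one class to them, and where a whole thing is asked for, a point or a joint stands for the part that bears it (a point fixed in the world has none). Each returns a list of dicts, best first, with "score" (0 to 1); they miss things now and then, are a little off and sometimes report something else, mostly with a low value. They report only what shows in the picture. A call takes as long as a camera call. They do not tell look-alikes from the thing itself.
- viewer.boxes_of(picture, label): "extent" ([centre column, centre row, width, height] in pixels, round what is visible of it).
- viewer.spot_point(picture, label): "point" ([column, row] in pixels: a listed point, or the origin of a listed thing).
The state is a dict: "time": time; "q": joint angles; "joint_vel": joint speeds; "joint_torque": joint torques, N m; "tool_pos": TCP position; "tcp_rot": TCP orientation; "wrist_force": force on the tool from outside, world axes, zero at the start; "torque": the same for the moment, N m; "width": opening from 0.0 (shut) to 1.0 (fully open); "grip_force": force on a finger pad.
Only numpy, scipy, OpenCV 4.12 (cv2) and the standard library are available. Lean on these libraries where they do the work, as an engineer would, in place of code of your own. Each camera call takes 0.05 s, during which the arm holds its last target. There are 200 camera calls.

## Working session

There is one attempt and no reset: what is moved stays moved. The work goes in short steps, Python scripts to look and compute and a tool call to move; the robot and the scene stay as the last step left them, time stands still between calls to the robot, and variables do not carry over. Pictures are saved under pics/ and viewed, at most 10 in all, crops included, and the job is handed in when it is done.

Besides the shell and the picture viewer there is one more tool, called after "Request:" as name(argument=value, ...) on one line, values as JSON. step_arm: Moves the arm, as the interface text tells. Its arguments: {"type":"object","properties":{"series":{"type":"array"},"gripper":{"type":"number"},"newtons":{"type":"number"}},"required":["series"]}

```bash
mkdir -p pics
cat > h.py <<'E'
import numpy as np, cv2
from scipy.spatial.transform import Rotation as R
from workcell import monitor, viewer, job
def ray(p,pic,st=None):
    K=pic["intrinsics"];u=np.array([(p[0]-K[0][2])/K[0][0],(p[1]-K[1][2])/K[1][1]])
    if "T" in pic: T=np.array(pic["T"]); d=np.array([u[0],-u[1],-1.])
    else:
        W=np.eye(4);W[:3,:3]=R.from_rotvec(st["tcp_rot"]).as_matrix();W[:3,3]=st["tool_pos"]
        T=W@np.array(pic["hand_eye"]);t=np.linalg.norm(u);s=np.sin(t)/max(t,1e-9)
        d=np.array([u[0]*s,-u[1]*s,-np.cos(t)])
    return T[:3,3],T[:3,:3]@d
def atz(p,pic,z,st=None):
    o,d=ray(p,pic,st);return o+d*(z-o[2])/d[2]
def tri(rs):
    A=np.zeros((3,3));b=np.zeros(3)
    for o,d in rs:
        d=d/np.linalg.norm(d);P=np.eye(3)-np.outer(d,d);A+=P;b+=P@o
    x=np.linalg.solve(A,b);return x,[float(np.linalg.norm(np.cross(x-o,d/np.linalg.norm(d)))) for o,d in rs]
def save(pic,n,box=None,s=1):
    im=np.array(pic["image"])[:,:,::-1]
    if box: im=im[box[1]:box[3],box[0]:box[2]]
    cv2.imwrite("pics/"+n+".png",cv2.resize(im,None,fx=s,fy=s,interpolation=cv2.INTER_CUBIC))
E
python3 - <<'E'
from h import *
np.set_printoptions(precision=3,suppress=True)
s=monitor.read_state();print(s)
P={c:viewer.read_camera(c) for c in("scene","top")}
for c in P:
    save(P[c],c+"0");print(c,P[c].keys(),P[c]["intrinsics"],P[c]["T"])
    for l in["crank","crank_post","crank_handle","tray","vent","shaft_seat","shaft_tip","slat","jar_a","bottle","tin","nailbrush","cup"]:
        print(c,l,[(np.round(d["point"]),round(d["score"],2)) for d in viewer.spot_point(P[c],l)][:5] if l!="slat" else [(np.round(d["extent"]),round(d["score"],2)) for d in viewer.boxes_of(P[c],l)])
E
```

```text
{'time': 0.0, 'q': array([ 1.176,  0.265,  1.605,  0.   ,  1.274, -0.037]), 'joint_vel': array([ 0.001, -0.001,  0.   ,  0.   ,  0.002,  0.   ]), 'joint_torque': array([ -0.   , -51.512, -36.731,  -0.   ,   0.013,  -0.   ]), 'tool_pos': array([0.236, 0.632, 0.23 ]), 'tcp_rot': array([-0.559, -3.091,  0.003]), 'wrist_force': array([ 0.81 ,  0.741, -0.198]), 'torque': array([ 0.014, -0.029,  0.059]), 'grip_force': 0.0, 'width': 1.0007120029090115}
scene dict_keys(['image', 'intrinsics', 'T', 'shot']) [[476.028   0.    257.421]
 [  0.    476.028 197.485]
 [  0.      0.      1.   ]] [[-0.816 -0.379  0.436  1.088]
 [ 0.578 -0.526  0.624  0.928]
 [-0.007  0.761  0.648  0.988]
 [ 0.     0.     0.     1.   ]]
scene crank [(array([298., 245.]), 0.97), (array([379., 306.]), 0.84), (array([413., 254.]), 0.73), (array([272., 195.]), 0.63)]
scene crank_post [(array([384., 289.]), 0.92), (array([296., 229.]), 0.85), (array([417., 239.]), 0.59), (array([273., 180.]), 0.58)]
scene crank_handle [(array([292., 193.]), 0.95), (array([396., 253.]), 0.78), (array([393., 268.]), 0.72), (array([319., 245.]
[... 1162 characters left out ...]
255., 235.]), 0.79), (array([182., 210.]), 0.69), (array([121., 240.]), 0.68)]
top tray [(array([196., 196.]), 0.84), (array([243., 116.]), 0.4), (array([183., 176.]), 0.39)]
top vent [(array([317., 165.]), 0.88)]
top shaft_seat [(array([320., 157.]), 0.58), (array([244., 113.]), 0.38), (array([285., 128.]), 0.29)]
top shaft_tip [(array([315., 157.]), 0.5)]
top slat [(array([392., 169.,  47.,  12.]), 0.84)]
top jar_a [(array([192., 120.]), 0.82), (array([142., 144.]), 0.66)]
top bottle []
top tin [(array([283., 126.]), 0.74), (array([206., 204.]), 0.63)]
top nailbrush [(array([186., 175.]), 0.77), (array([185., 207.]), 0.61)]
top cup [(array([126., 185.]), 0.56), (array([143., 143.]), 0.36)]
```

View pics/scene0.png

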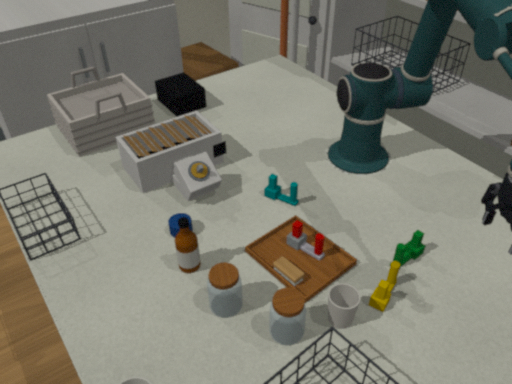

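View pics/top0.png

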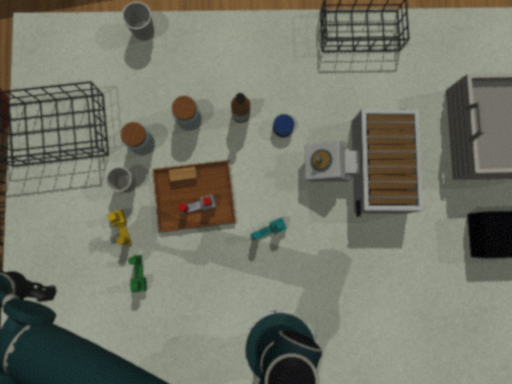

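Look-alikes: turquoise (scene 281,190 / top 268,230), green (408,250 / 137,275), yellow (384,287 / 120,227). The metal crank with red grips lies in the tray: scene 298,238 (post) and 319,245 (handle), top 207,202 and 183,209. I choose the one in the tray.

Run:
```python
from h import *
np.set_printoptions(precision=3,suppress=True)
a=viewer.read_camera("scene");b=viewer.read_camera("top")
im=np.hstack([cv2.resize(np.array(p["image"])[y:y+75,x:x+100,::-1],(400,300),interpolation=cv2.INTER_CUBIC) for p,x,y in((a,250,205),(b,150,150))])
cv2.imwrite("pics/crop.png",im)
def n(p,l,g):
    r=[d["point"] for d in viewer.spot_point(p,l)];r=[q for q in r if np.hypot(q[0]-g[0],q[1]-g[1])<14]
    return r[0] if r else g
for l,g,h in(("crank",(298,245),(208,202)),("crank_post",(296,229),(206,202)),("crank_handle",(319,245),(182,210)),("shaft_seat",(199,168),(320,157)),("shaft_tip",(199,165),(315,157)),("vent",(196,196),(317,165)),("nailbrush",(288,276),(183,176)),("tray",(298,256),(196,196))):
    u,v=n(a,l,g),n(b,l,h);print(l,u,v,*tri([ray(u,a),ray(v,b)]))
for l,u,h in(("jarA",(283,294),.12),("jarB",(224,275),.12),("bottle",(184,226),.17),("tin",(180,220),.042),("cup",(344,292),.09),("teal",(274,180),.07)):print(l,atz(u,a,h))
# tray corners in top
for c in((154,167),(229,162),(235,223),(160,232)):print("corner",atz(c,b,.02))
for c in((417,111),(417,210),(361,111),(361,212)):print("chest",atz(c,b,.125))
```

```text
crank [297.1, 243.4] [206.5, 203.6] [0.451 0.217 0.008] [0.0026303581093257535, 0.0026303581093257405]
crank_post [295.9, 227.7] [207.7, 204.1] [0.447 0.207 0.059] [0.005493122412308554, 0.005493122412308514]
crank_handle [317.8, 245.7] [180.8, 208.0] [0.437 0.29  0.051] [0.005154346869719941, 0.005154346869719826]
shaft_seat [197.4, 167.1] [317.7, 160.6] [ 0.565 -0.124  0.12 ] [0.007840767681786714, 0.007840767681786754]
shaft_tip [200.1, 167.5] [315.6, 153.8] [ 0.574 -0.11   0.134] [0.002511268449170257, 0.002511268449170175]
vent [197.1, 194.7] [315.6, 163.9] [ 0.574 -0.135  0.008] [0.005658268103597331, 0.005658268103597294]
nailbrush [285.8, 277.2] [186.7, 173.0] [ 0.549  0.283 -0.007] [0.0020614011427177955, 0.0020614011427179425]
tray [294.8, 256.1] [195.5, 198.2] [ 0.475  0.248 -0.003] [0.009366253562596363, 0.009366253562596284]
jarA [0.652 0.402 0.12 ]
jarB [0.731 0.277 0.12 ]
bottle [0.748 0.123 0.17 ]
tin [ 0.693 -0.032  0.042]
cup [0.517 0.463 0.09 ]
teal [0.38  0.006 0.07 ]
corner [0.568 0.381 0.02 ]
corner [0.579 0.145 0.02 ]
corner [0.386 0.13  0.02 ]
corner [0.363 0.362 0.02 ]
chest [ 0.702 -0.423  0.125]
chest [ 0.406 -0.403  0.125]
chest [ 0.705 -0.254  0.125]
chest [ 0.404 -0.238  0.125]
```

View pics/crop.png

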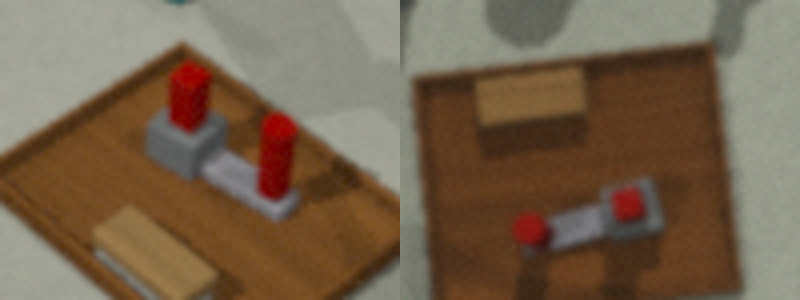

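```bash
cat >> h.py <<'E'
def psi(s): y=R.from_rotvec(s["tcp_rot"]).as_matrix()[:,1]; return np.arctan2(y[1],y[0])
def rel(w,p=None):
    "tool-axis shift to world point w, and turn to tool-y angle p"
    s=monitor.read_state();M=R.from_rotvec(s["tcp_rot"]).as_matrix()
    return np.round(M.T@(np.array(w)-s["tool_pos"]),4),np.round(psi(s)-p,3) if p is not None else 0
E
python3 - <<'E'
from h import *
print(rel([.449,.212,.2],.2)); print(viewer.read_camera("wrist")["hand_eye"],viewer.read_camera("wrist")["intrinsics"])
E
```

```text
(array([-0.3463, -0.3192,  0.0313]), np.float64(1.013))
[[-7.38036104e-04  9.48158199e-01  3.17797868e-01  8.10307311e-02]
 [ 9.99999424e-01  9.47433556e-04 -5.04349562e-04 -4.20225610e-04]
 [-7.79295536e-04  3.17797313e-01 -9.48158352e-01 -1.43858649e-01]
 [ 0.00000000e+00  0.00000000e+00  0.00000000e+00  1.00000000e+00]] [[297.31863964   0.         254.82116894]
 [  0.         297.31863964 193.57984092]
 [  0.           0.           1.        ]]
```

Request:
step_arm(series=[-0.043,-0.04,0.004,0.15,-0.087,-0.08,0.008,0.32,-0.13,-0.12,0.012,0.48,-0.173,-0.16,0.016,0.64,-0.216,-0.2,0.02,0.8,-0.26,-0.24,0.024,0.96,-0.303,-0.28,0.028,1.013,-0.346,-0.319,0.031,1.013], gripper=0.7)

```text
time: 3.4
tool_pos: [0.4494, 0.2105, 0.2005]
tcp_rot: [1.989, 2.431, 0.001]
wrist_force: [0.7, 0.0, 0.5]
width: 0.703
grip_force: 0.0
```

Run:
```python
from h import *
np.set_printoptions(precision=3,suppress=True)
s=monitor.read_state();w=viewer.read_camera("wrist");save(w,"w1")
print(s["tool_pos"],psi(s),s["time"])
for l,z in(("crank",.006),("crank_post",.062),("crank_handle",.056),("nailbrush",0.006),("tray",0)):
    print(l,[(np.round(d["point"]),round(d["score"],2),atz(d["point"],w,z,s)) for d in viewer.spot_point(w,l)][:3])
```

```text
[0.449 0.211 0.201] 0.1996877062780888 3.4
crank [(array([260., 166.]), 0.89, array([0.456, 0.214, 0.006]))]
crank_post [(array([259., 182.]), 0.73, array([0.454, 0.21 , 0.062]))]
crank_handle [(array([150., 272.]), 0.96, array([0.349, 0.073, 0.056])), (array([251., 102.]), 0.75, array([0.432, 0.285, 0.056])), (array([442.,  43.]), 0.75, array([0.618, 0.405, 0.056]))]
nailbrush [(array([344., 116.]), 0.71, array([0.539, 0.293, 0.006]))]
tray [(array([282., 132.]), 0.98, array([0.473, 0.257, 0.   ]))]
```

View pics/w1.png

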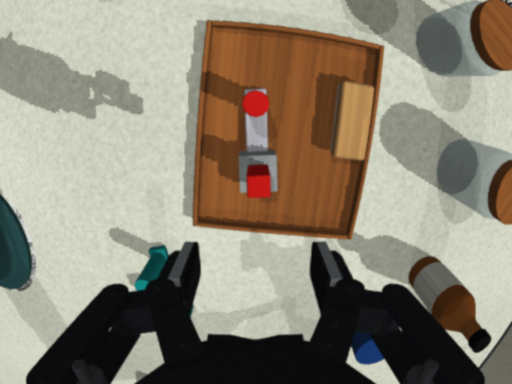

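The wrist view shows the red-gripped crank: post at (258,181), handle at (256,103), nail brush at (354,120). This agrees with the earlier fixes, so I'm descending.

```bash
python3 -c "
from h import *
print(rel([.4545,.2115,.049],.235))"
```

```text
(array([-0.0027,  0.0055,  0.1514]), np.float64(-0.035))
```

Request:
step_arm(series=[-0.002,0.005,0.04,-0.035,-0.002,0.005,0.08,-0.035,-0.002,0.005,0.12,-0.035,-0.002,0.005,0.14,-0.035,-0.002,0.005,0.151,-0.035,-0.002,0.005,0.151,-0.035])

```text
time: 4.45
tool_pos: [0.4534, 0.2121, 0.0489]
tcp_rot: [-1.943, -2.468, 0.001]
wrist_force: [0.9, -0.6, -0.2]
width: 0.701
grip_force: 0.0
```

Request:
step_arm(series=[0,0,0,0,0,0,0,0,0,0,0,0,0,0,0,0,0,0,0,0], gripper=0, newtons=30)

```text
time: 5.08
tool_pos: [0.4548, 0.2116, 0.0504]
tcp_rot: [1.946, 2.466, 0.002]
wrist_force: [-2.0, 0.2, 6.2]
width: 0.258
grip_force: 34.1
```

Run:
```python
from h import *
np.set_printoptions(precision=3,suppress=True)
s=monitor.read_state();w=viewer.read_camera("wrist");save(w,"w2")
print(s["tool_pos"],psi(s),s["time"],s["wrist_force"],s["torque"],s["width"],s["grip_force"])
```

```text
[0.455 0.212 0.05 ] 0.23457740428562654 5.075 [-1.97   0.199  6.188] [ 0.157  0.297 -0.048] 0.25752932492810204 34.059078097343445
```

View pics/w2.png

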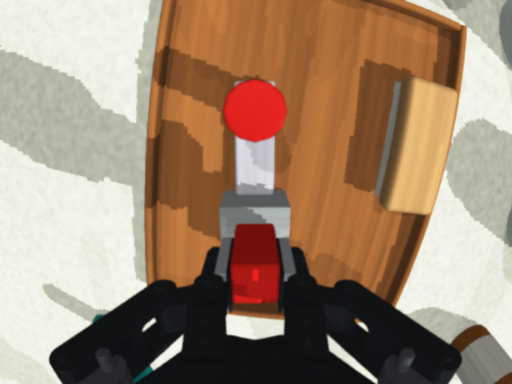

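The wrist view shows the pads closed on the red post (255,265), square to it, with the arm straight ahead. The width reads 22 mm. Next I'm sliding the crank to the tray's far wall so I can tilt it there.

Request:
step_arm(series=[0,0,-0.003,0,0.02,0,-0.003,0,0.04,0,-0.003,0,0.055,0,-0.003,0,0.06,0,-0.003,0,0.06,0,-0.003,0], newtons=30)

```text
time: 5.88
tool_pos: [0.4399, 0.2696, 0.052]
tcp_rot: [1.945, 2.467, -0.001]
wrist_force: [0.4, -0.2, -2.0]
width: 0.253
grip_force: 32.9
```

Request:
step_arm(series=[0.002,0,0,0,0.004,0,0,0,0.006,0,0,0,0.006,0,0,0])

```text
time: 6.38
tool_pos: [0.4387, 0.2755, 0.0523]
tcp_rot: [1.946, 2.467, 0.0]
wrist_force: [0.1, -0.8, -2.7]
width: 0.253
grip_force: 32.9
```

Request:
step_arm(series=[0.002,0,0,0,0.004,0,0,0,0.006,0,0,0,0.006,0,0,0])

```text
time: 6.88
tool_pos: [0.4377, 0.2779, 0.0526]
tcp_rot: [1.941, 2.465, -0.008]
wrist_force: [1.4, -15.5, 4.4]
width: 0.254
grip_force: 34.1
```

Request:
step_arm(series=[0.004,0,-0.006,0,0.01,0,-0.013,0,0.017,0,-0.019,0,0.025,0,-0.025,0,0.033,0,-0.03,0,0.042,0,-0.035,0,0.042,0,-0.035,0])

```text
time: 7.75
tool_pos: [0.4275, 0.3217, 0.0875]
tcp_rot: [1.944, 2.467, -0.002]
wrist_force: [0.3, -3.4, -0.9]
width: 0.254
grip_force: 33.5
```

Run:
```python
from h import *
np.set_printoptions(precision=3,suppress=True)
s=monitor.read_state();w=viewer.read_camera("wrist");save(w,"w3");a=viewer.read_camera("scene");b=viewer.read_camera("top")
print(s["tool_pos"],psi(s),s["time"],s["wrist_force"],s["width"])
im=np.hstack([np.array(w["image"])[:,:,::-1],cv2.resize(np.array(a["image"])[170:298,200:310,::-1],(288,384))])
cv2.imwrite("pics/c3.png",im)
```

```text
[0.427 0.322 0.087] 0.23591320853117148 7.75 [ 0.292 -3.428 -0.876] 0.25379257627977436
```

View pics/c3.png

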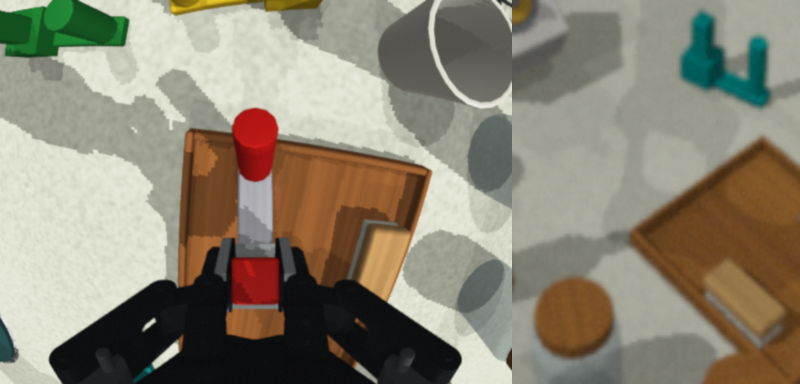

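```bash
cat >> h.py <<'E'
def hrow(th,x,h,w,g=.0625):
    c,s=np.cos(th),np.sin(th);u=h-g;T=np.linalg.inv(np.array(w["hand_eye"]))
    p=T@[x*c+u*s,0,-.019-(-x*s+u*c),1];a=np.arctan2(-p[1],-p[2])  # row dir, x~0
    K=w["intrinsics"];return K[1][2]+K[1][1]*a
E
python3 - <<'E'
from h import *
w=viewer.read_camera("wrist")
for t in(24,27,30,33,36):print(t,[round(float(hrow(np.radians(t),x,h,w)),1) for x,h in((.075,.078),(.087,.078),(.063,.078),(.02,.032),(.011,.078),(-.011,.078))])
im=np.array(w["image"]).astype(int);c=im[:,255];print([(i,tuple(c[i])) for i in range(95,320,3)])
E
```

```text
24 [110.5, 87.8, 134.7, 227.5, 249.6, 297.8]
27 [112.1, 90.5, 135.3, 230.2, 247.7, 296.3]
30 [114.1, 93.5, 136.2, 232.9, 245.9, 294.8]
33 [116.3, 96.8, 137.4, 235.7, 244.1, 293.1]
36 [118.8, 100.3, 138.9, 238.5, 242.5, 291.4]
[(95, (np.int64(217), np.int64(220), np.int64(203))), (98, (np.int64(211), np.int64(215), np.int64(197))), (101, (np.int64(215), np.int64(218), np.int64(200))), (104, (np.int64(218), np.int64(221), np.int64(203))), (107, (np.int64(193), np.int64(152), np.int64(138))), (110, (np.int64(174), np.int64(21), np.int64(19))), (113, (np.int64(176), np.int64(23), np.int64(20))), (116, (np.int64(176), np.int64(20), np.int64(18))), (119, (np.int64(176), np.int64(21), np.int64(19))), (122, (np.int64(179), np.int64(22), np.int64(19))), (125, (np.int64(179), np.int64(22), np.int64(19))), (128, (np.int64(181), np.int64(22), np.int64(19))), (131, (np.int64(181), np.int64(21), np.int64(17))), (134, (np.int64(183), np.int64(23), np.int64(19))), (137, (np.int64(184), np.int64(23), np.int64(20))), (140, (np.int64(186), np.int64(26), np.int64(22))), (143, (np.int64(187), np.int64(25
[... 2378 characters left out ...]
22), np.int64(20))), (281, (np.int64(147), np.int64(23), np.int64(21))), (284, (np.int64(147), np.int64(24), np.int64(20))), (287, (np.int64(147), np.int64(23), np.int64(20))), (290, (np.int64(148), np.int64(24), np.int64(21))), (293, (np.int64(149), np.int64(23), np.int64(20))), (296, (np.int64(149), np.int64(23), np.int64(22))), (299, (np.int64(148), np.int64(23), np.int64(21))), (302, (np.int64(146), np.int64(23), np.int64(19))), (305, (np.int64(128), np.int64(107), np.int64(106))), (308, (np.int64(127), np.int64(120), np.int64(113))), (311, (np.int64(138), np.int64(85), np.int64(44))), (314, (np.int64(150), np.int64(92), np.int64(47))), (317, (np.int64(156), np.int64(97), np.int64(50)))]
```

```bash
cat >> h.py <<'E'
def fit(w,obs):
    from scipy.optimize import least_squares
    f=lambda v:[hrow2(v,x,h,w)-r for x,h,r in obs]
    o=least_squares(f,[.5,0,.0625]);return np.degrees(o.x[0]),o.x[1:],o.fun
def hrow2(v,x,h,w):
    th,dx,g=v;c,s=np.cos(th),np.sin(th);u=h-g;T=np.linalg.inv(np.array(w["hand_eye"]))
    p=T@[dx+x*c+u*s,0,-.019-(-x*s+u*c),1];K=w["intrinsics"];return K[1][2]+K[1][1]*np.arctan2(-p[1],-p[2])
E
python3 - <<'E'
from h import *
w=viewer.read_camera("wrist")
print(fit(w,[(.087,.078,106.5),(.063,.078,147.5),(.011,.078,256.5),(-.011,.078,304),(.063,.014,181)]))
print(fit(w,[(.087,.078,106.5),(.063,.078,147.5),(.011,.078,256.5),(-.011,.078,304),(.063,.014,181),(.02,.032,240)]))
E
```

```text
(np.float64(30.715635074122364), array([-0.00567838,  0.06310688]), array([-0.84059373,  0.87271973, -0.12848521, -0.15796139,  0.25432065]))
(np.float64(30.144296881402404), array([-0.00548051,  0.06409277]), array([-0.86889839,  1.00572534, -0.19112322, -0.55769907, -0.57665008,
        1.18864561]))
```

```bash
python3 -c "
from h import *
print(rel([.475,-.11,.22],-.06))"
```

```text
(array([-0.431 , -0.0543, -0.1326]), np.float64(0.295))
```

Request:
step_arm(series=[-0.003,0,-0.03,0,-0.003,0,-0.08,0,-0.003,0,-0.13,0,-0.003,0,-0.13,0], newtons=45)

```text
time: 8.5
tool_pos: [0.4314, 0.3222, 0.2229]
tcp_rot: [1.945, 2.465, 0.019]
wrist_force: [0.1, 0.1, -3.1]
width: 0.25
grip_force: 46.2
```

```bash
python3 -c "
from h import *
print(rel([.475,-.11,.22],-.06))"
```

```text
(array([-4.305e-01, -5.810e-02, -1.000e-04]), np.float64(0.295))
```

Request:
step_arm(series=[-0.053,-0.007,0,0.04,-0.108,-0.014,0,0.08,-0.162,-0.021,0,0.12,-0.216,-0.028,0,0.16,-0.27,-0.035,0,0.2,-0.324,-0.042,0,0.24,-0.378,-0.05,0,0.28,-0.43,-0.057,0,0.295])

```text
time: 9.5
tool_pos: [0.4722, -0.1133, 0.2154]
tcp_rot: [-2.287, -2.151, -0.001]
wrist_force: [1.3, 1.4, -2.7]
width: 0.253
grip_force: 46.1
```

Request:
step_arm(series=[0,0,0,0,0,0,0,0])

```text
time: 9.75
tool_pos: [0.4721, -0.1116, 0.2157]
tcp_rot: [-2.286, -2.15, 0.0]
wrist_force: [0.6, -0.0, -2.7]
width: 0.253
grip_force: 46.1
```

Run:
```python
from h import *
np.set_printoptions(precision=3,suppress=True)
s=monitor.read_state();w=viewer.read_camera("wrist");save(w,"w4")
print(s["tool_pos"],psi(s),s["time"])
for l,z in(("shaft_seat",.115),("shaft_tip",.137),("vent",0)):
    print(l,[(np.round(d["point"]),round(d["score"],2),atz(d["point"],w,z,s)) for d in viewer.spot_point(w,l)][:3])
```

```text
[ 0.472 -0.112  0.216] -0.06115265799558303 9.75
shaft_seat [(array([354., 204.]), 0.82, array([ 0.562, -0.128,  0.115]))]
shaft_tip [(array([361., 197.]), 0.65, array([ 0.561, -0.113,  0.137]))]
vent [(array([326., 177.]), 0.58, array([ 0.563, -0.133,  0.   ]))]
```

View pics/w4.png

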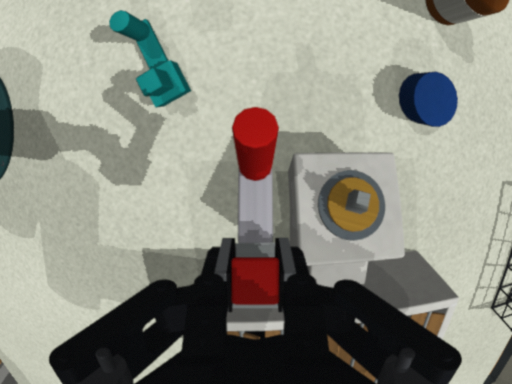

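```bash
cat >> h.py <<'E'
def proj(P,w,s):
    W=np.eye(4);W[:3,:3]=R.from_rotvec(s["tcp_rot"]).as_matrix();W[:3,3]=s["tool_pos"]
    p=np.linalg.inv(W@np.array(w["hand_eye"]))@np.vstack([P,np.ones(P.shape[1])]);x,y,z=p[0],-p[1],-p[2]
    r=np.hypot(x,y);k=np.arctan2(r,z)/r;K=w["intrinsics"];return K[0][2]+K[0][0]*x*k,K[1][2]+K[1][1]*y*k
def rect(w,s,C,ps,half=.07,px=.0003):
    "view square to shaft; right = chest-y (tool y), up = uphill-reverse (lean side)"
    e1=np.array([np.cos(ps),np.sin(ps),0]);l=np.array([-np.sin(ps),np.cos(ps),0])
    e2=l*np.cos(np.pi/6)-np.array([0,0,.5])
    n=int(half/px);g=np.arange(-n,n)*px;U,V=np.meshgrid(g,-g)
    P=np.array(C)[:,None]+np.outer(e1,U.ravel())+np.outer(e2,V.ravel())
    u,v=proj(P,w,s);return cv2.remap(np.array(w["image"]),u.reshape(U.shape).astype("f4"),v.reshape(U.shape).astype("f4"),cv2.INTER_CUBIC)[:,:,::-1]
E
python3 - <<'E'
from h import *
s=monitor.read_state();w=viewer.read_camera("wrist")
a=rect(w,s,[.561,-.113,.137],-.06,.02,.0001);b=rect(w,s,[.562,-.128,.115],-.06,.08,.0004)
cv2.imwrite("pics/r1.png",np.hstack([a,b]))
E
```

```text
(no output)
```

View pics/r1.png

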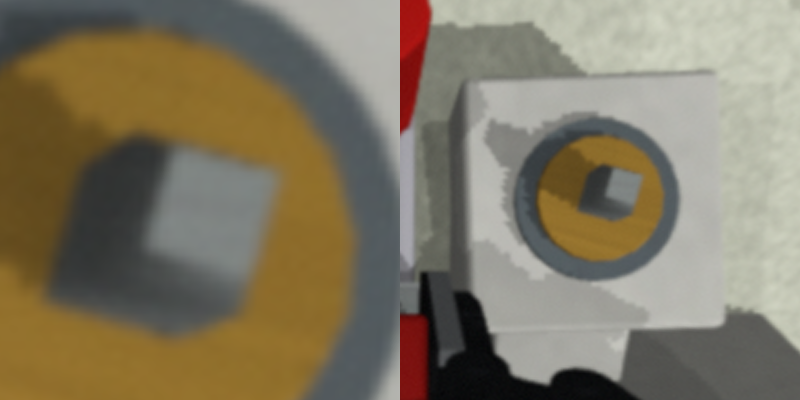

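The tip square (left panel, corners about (172,148), (282,172), (255,275), (145,250)) sits about 13° clockwise of the tool axes. The housing is about 2° counter-clockwise of them. I'm taking a second view from the other side for stereo.

Request:
step_arm(series=[0.01,0.03,-0.03,0.04,0.01,0.08,-0.03,0.08,0.01,0.13,-0.03,0.125,0.01,0.17,-0.02,0.125,0.01,0.18,-0.01,0.125,0.01,0.18,-0.01,0.125,0.01,0.18,-0.01,0.125])

```text
time: 10.88
tool_pos: [0.6521, -0.1125, 0.2273]
tcp_rot: [-2.416, -2.007, 0.001]
wrist_force: [-0.8, -0.3, -2.7]
width: 0.251
grip_force: 46.2
```

Run:
```python
from h import *
np.set_printoptions(precision=4,suppress=True)
s=monitor.read_state();w=viewer.read_camera("wrist")
print(s["tool_pos"],psi(s),s["time"])
for l,z in(("shaft_seat",.115),("shaft_tip",.135)):
    print(l,[(np.round(d["point"]),round(d["score"],2),atz(d["point"],w,z,s),ray(d["point"],w,s)) for d in viewer.spot_point(w,l)][:2])
a=rect(w,s,[.561,-.113,.135],-.045,.02,.0001);b=rect(w,s,[.562,-.128,.115],-.045,.08,.0004)
cv2.imwrite("pics/r2.png",np.hstack([a,b]));save(w,"w5")
```

```text
[ 0.6521 -0.1125  0.2273] -0.18451694749009012 10.875
shaft_seat [(array([170., 220.]), 0.59, array([ 0.5663, -0.1289,  0.115 ]), (array([ 0.6675, -0.033 ,  0.3712]), array([-0.347 , -0.3288, -0.8783])))]
shaft_tip [(array([158., 214.]), 0.68, array([ 0.5652, -0.1133,  0.135 ]), (array([ 0.6675, -0.033 ,  0.3712]), array([-0.3795, -0.2978, -0.8759])))]
```

View pics/r2.png

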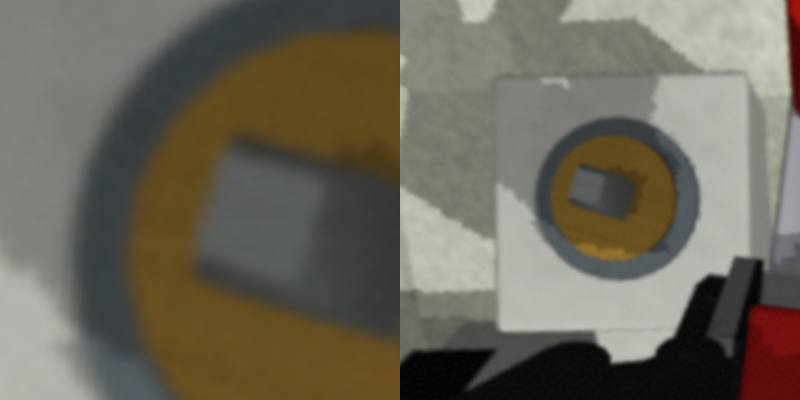

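```bash
python3 -c "
from h import *
print(rel([.5729,-.0545,.2097]),rel([.5722,-.072,.1794]))"
```

```text
(array([ 0.0428, -0.0892,  0.0185]), 0) (array([ 0.0255, -0.0867,  0.0488]), 0)
```

Request:
step_arm(series=[0.025,-0.03,0.0,0,0.043,-0.07,0.01,0,0.043,-0.089,0.018,0,0.043,-0.089,0.0185,0,0.034,-0.088,0.034,0,0.0255,-0.087,0.049,0,0.0255,-0.087,0.049,0,0.0255,-0.087,0.049,0])

```text
time: 12.02
tool_pos: [0.5725, -0.0723, 0.1778]
tcp_rot: [-2.417, -2.005, 0.001]
wrist_force: [0.6, 1.2, -1.9]
width: 0.253
grip_force: 46.2
```

Run:
```python
from h import *
np.set_printoptions(precision=4,suppress=True)
s=monitor.read_state();print(s["tool_pos"],psi(s),s["wrist_force"]);print(rel([.5722,-.072,.1794]))
w=viewer.read_camera("wrist");a=viewer.read_camera("scene")
cv2.imwrite("pics/c6.png",np.hstack([np.array(w["image"])[:,:,::-1][:,100:400],cv2.resize(np.array(a["image"])[110:206,150:270,::-1],(480,384),interpolation=cv2.INTER_CUBIC)]))
```

```text
[ 0.5725 -0.0723  0.1778] -0.18583771516036132 [ 0.5711  1.2487 -1.8941]
(array([ 0.0002, -0.0004, -0.0016]), 0)
```

View pics/c6.png

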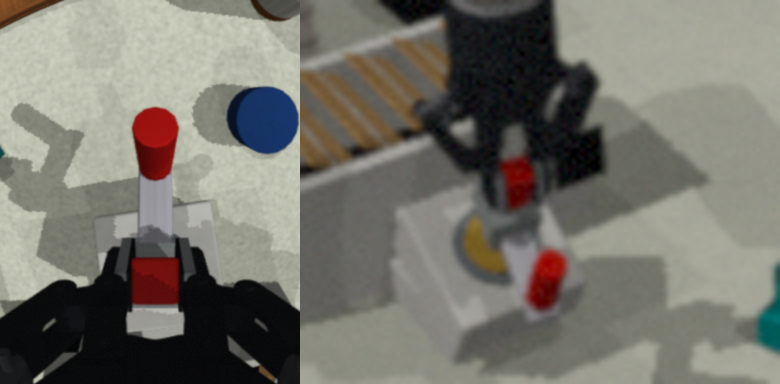

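The crank is tilted in the grip with its hub just above the shaft (scene panel, hub about (515,215), collar (480,245)). Now I'm advancing along the axis.

Request:
step_arm(series=[-0.003,0.0004,0.005,0,-0.006,0.001,0.0104,0,-0.008,0.0012,0.014,0,-0.01,0.0014,0.0173,0,-0.01,0.0014,0.0173,0])

```text
time: 12.75
tool_pos: [0.5716, -0.0821, 0.1605]
tcp_rot: [-2.417, -2.006, 0.001]
wrist_force: [0.0, 0.3, -2.6]
width: 0.25
grip_force: 46.3
```

Request:
step_arm(series=[-0.001,0.0001,0.0017,0,-0.002,0.0003,0.0035,0,-0.003,0.0004,0.0052,0,-0.003,0.0004,0.0052,0])

```text
time: 13.25
tool_pos: [0.5711, -0.085, 0.1553]
tcp_rot: [-2.416, -2.006, 0.001]
wrist_force: [-2.4, 0.2, -3.1]
width: 0.248
grip_force: 46.4
```

Request:
step_arm(series=[-0.001,0.0001,0.0017,0,-0.002,0.0003,0.0035,0,-0.003,0.0004,0.0052,0,-0.003,0.0004,0.0052,0])

```text
time: 13.75
tool_pos: [0.5708, -0.088, 0.15]
tcp_rot: [-2.416, -2.006, 0.002]
wrist_force: [-4.4, 0.7, -2.1]
width: 0.247
grip_force: 46.5
```

Request:
step_arm(series=[-0.001,-0.001,0.0017,0,-0.002,-0.001,0.0035,0,-0.003,-0.001,0.0052,0,-0.003,-0.001,0.0052,0])

```text
time: 14.25
tool_pos: [0.5703, -0.0906, 0.1456]
tcp_rot: [2.417, 2.007, 0.001]
wrist_force: [-3.1, 2.8, 0.2]
width: 0.25
grip_force: 46.7
```

Request:
step_arm(series=[-0.001,0,0.0017,0,-0.002,0,0.0035,0,-0.002,0,0.0035,0])

```text
time: 14.62
tool_pos: [0.5702, -0.0922, 0.143]
tcp_rot: [-2.417, -2.006, -0.003]
wrist_force: [-5.4, 4.6, 5.3]
width: 0.25
grip_force: 47.3
```

Request:
step_arm(series=[-0.001,0,0.0017,0,-0.002,0,0.0035,0,-0.002,0,0.0035,0])

```text
time: 15.0
tool_pos: [0.5703, -0.0924, 0.1428]
tcp_rot: [-2.417, -2.005, -0.007]
wrist_force: [-11.4, 12.4, 20.9]
width: 0.249
grip_force: 49.5
```

Request:
step_arm(series=[0.001,0,-0.0017,0,0.002,0,-0.003,0,0.002,0,-0.003,0])

```text
time: 15.38
tool_pos: [0.5701, -0.0922, 0.1429]
tcp_rot: [2.417, 2.007, 0.002]
wrist_force: [-6.9, 4.4, 6.2]
width: 0.253
grip_force: 47.3
```

Request:
step_arm(series=[0,0,0,0,0,0,0,0,0,0,0,0,0,0,0,0], gripper=0.5)

```text
time: 15.88
tool_pos: [0.57, -0.0931, 0.1415]
tcp_rot: [2.417, 2.006, 0.001]
wrist_force: [0.1, -0.1, 0.1]
width: 0.504
grip_force: 0.0
```

Request:
step_arm(series=[0,0,-0.03,0,0,0,-0.07,-0.07,0,0,-0.1,-0.147,0,0,-0.1,-0.147])

```text
time: 16.38
tool_pos: [0.5719, -0.0933, 0.2449]
tcp_rot: [2.259, 2.175, 0.006]
wrist_force: [-0.3, 0.7, -0.3]
width: 0.504
grip_force: 0.0
```

Run:
```python
from h import *
np.set_printoptions(precision=4,suppress=True)
s=monitor.read_state();w=viewer.read_camera("wrist");a=viewer.read_camera("scene")
print(s["tool_pos"],psi(s),s["time"])
O=np.array([.5645,-.1296,.1082]);l=np.array([.038,.999,0]);up=np.array([0,0,1.]);A=.5*l+.866*up;D=.866*l-.5*up;E=np.array([.999,-.038,0])
for l_,h in(("crank_post",.056),("crank_handle",.05),("crank",0)):
    for p in viewer.spot_point(w,l_)[:2]:
        o,d=ray(p["point"],w,s);C=O+h*A;P=o+d*(A@(C-o))/(A@d)-C;print(l_,p["point"],round(p["score"],2),"E,D mm",1e3*P@E,1e3*P@D)
# predicted pixels when home with arm angle
for ang in(0,8,14.5,20):
    t=np.radians(ang);X=D*np.cos(t)+E*np.sin(t)
    for n,x,h in(("post top",0,.078),("handle top",.075,.078)):
        print(ang,n,np.array(proj((O+h*A+x*X)[:,None],w,s)).ravel())
im=np.array(w["image"]).astype(int);m=((im[:,:,0]>100)&(im[:,:,1]<60)&(im[:,:,2]<60)).astype("u1")
n,L,st,ce=cv2.connectedComponentsWithStats(m)
print([(st[i],ce[i]) for i in range(1,n) if st[i][4]>150])
save(w,"w7")
```

```text
[ 0.5719 -0.0933  0.2449] -0.0382469317561907 16.375
crank_post [245.4, 206.3] 0.79 E,D mm -0.7323382287098591 0.72647999232672
crank_post [89.4, 106.7] 0.68 E,D mm -164.75923189503226 104.54422513756906
crank_handle [71.4, 56.1] 0.84 E,D mm -217.08049262186847 185.7442424074578
crank_handle [255.9, 127.5] 0.58 E,D mm 8.530354501728047 74.83435832035462
crank [105.3, 106.4] 0.76 E,D mm -178.7885015580057 134.76874999870813
0 post top [245.6403 202.7216]
0 handle top [245.9857 113.793 ]
8 post top [245.6403 202.7216]
8 handle top [258.5127 114.5292]
14.5 post top [245.6403 202.7216]
14.5 handle top [268.5568 116.3287]
20 post top [245.6403 202.7216]
20 handle top [276.8728 118.6814]
[(array([245, 103,  26,  49, 872], dtype=int32), array([259.0378, 124.3635])), (array([230, 186,  31,  37, 946], dtype=int32), array([245.4334, 203.5613]))]
```

```bash
cat >> h.py <<'E'
O=np.array([.5645,-.1296,.1082]);lv=np.array([.038,.999,0]);up=np.array([0,0,1.]);A=.5*lv+.866*up;D=.866*lv-.5*up;E_=np.array([.999,-.038,0])
def pin(P,c):
    p=np.linalg.inv(np.array(c["T"]))@np.append(P,1);K=c["intrinsics"];return np.round([K[0][2]-K[0][0]*p[0]/p[2],K[1][2]+K[1][1]*p[1]/p[2]],1)
def reds(c,mn=15):
    im=np.array(c["image"]).astype(int);m=((im[:,:,0]>100)&(im[:,:,1]<.45*im[:,:,0])&(im[:,:,2]<.45*im[:,:,0])).astype("u1")
    n,L,st,ce=cv2.connectedComponentsWithStats(m);return [(st[i],np.round(ce[i],1)) for i in range(1,n) if st[i][4]>=mn]
def spotr(c,l,g,r=15):
    return [(np.round(d["point"],1),round(d["score"],2)) for d in viewer.spot_point(c,l) if np.hypot(*(np.array(d["point"])-g))<r]
E
python3 - <<'E'
from h import *
a=viewer.read_camera("scene");b=viewer.read_camera("top")
t=np.radians(7.5);X=D*np.cos(t)+E_*np.sin(t)
for n,c in(("scene",a),("top",b)):
    print(n,reds(c))
    for l,x,h in(("crank_post",0,.056),("crank_handle",.075,.05),("crank",0,0),("shaft_seat",0,0)):
        g=pin(O+h*A+x*X,c);print(l,"pred",g,"5mm up",pin(O+(h+.005)*A+x*X,c),spotr(c,l,g))
    print("ends",[pin(O+h*A+x*X,c) for x,h in((0,.032),(0,.078),(.075,.014),(.075,.078))])
E
```

```text
scene [(array([198, 156,   9,  12,  63], dtype=int32), array([201.9, 160.6])), (array([205, 179,  11,  13,  69], dtype=int32), array([210.1, 183.9]))]
crank_post pred [202.5 161.5] 5mm up [202.8 160.7] [(array([202.7, 163.1]), 0.58)]
crank_handle pred [210.7 184.7] 5mm up [211.  183.9] [(array([213.8, 188.4]), 0.94)]
crank pred [199.5 169.9] 5mm up [199.8 169.1] [(array([199.6, 170.9]), 0.74)]
shaft_seat pred [199.5 169.9] 5mm up [199.8 169.1] []
ends [array([201.2, 165.2]), array([203.8, 158.1]), array([208.5, 189.6]), array([212.4, 180.6])]
top [(array([284, 152,  14,   6,  50], dtype=int32), array([289.7, 154.6]))]
crank_post pred [313.6 155.9] 5mm up [312.9 155.6] [(array([317.1, 158.7]), 0.75)]
crank_handle pred [290.7 155.1] 5mm up [290.  154.8] [(array([289.1, 157.9]), 0.73)]
crank pred [320.4 159.3] 5mm up [319.8 159. ] []
shaft_seat pred [320.4 159.3] 5mm up [319.8 159. ] [(array([318.5, 161.9]), 0.61)]
ends [array([316.6, 157.4]), array([310.7, 154.5]), array([295.5, 157.3]), array([286.7, 153.4])]
```

Request:
step_arm(series=[-0.002,-0.006,0.02,0,-0.004,-0.006,0.045,0,-0.004,-0.006,0.057,0,-0.004,-0.006,0.057,0], gripper=0)

```text
time: 17.62
tool_pos: [0.5621, -0.0963, 0.1825]
tcp_rot: [-2.261, -2.177, 0.003]
wrist_force: [-0.0, -0.5, -0.2]
width: 0.0
grip_force: 0.0
```

Request:
step_arm(series=[0,0,0.002,0,0,0,0.004,0,0,0,0.006,0,0,0,0.007,0,0,0,0.007,0])

```text
time: 18.25
tool_pos: [0.5648, -0.0966, 0.1793]
tcp_rot: [2.261, 2.177, 0.003]
wrist_force: [-0.7, 1.5, 5.4]
width: 0.0
grip_force: 2.8
```

Request:
step_arm(series=[0,0,0.002,0,0,0,0.004,0,0,0,0.004,0])

```text
time: 18.62
tool_pos: [0.5663, -0.0964, 0.1787]
tcp_rot: [2.26, 2.175, 0.008]
wrist_force: [-3.2, 3.4, 18.7]
width: -0.002
grip_force: 9.1
```

Request:
step_arm(series=[0,0,-0.03,0,0,0,-0.07,0,0,0,-0.07,0], gripper=0.55)

```text
time: 19.0
tool_pos: [0.5663, -0.0971, 0.2482]
tcp_rot: [2.258, 2.174, 0.007]
wrist_force: [0.3, -0.4, 1.0]
width: 0.551
grip_force: 0.0
```

Run:
```python
from h import *
np.set_printoptions(precision=4,suppress=True)
s=monitor.read_state();w=viewer.read_camera("wrist");print(s["tool_pos"],psi(s),reds(w,100))
for ang in(4,8,12):
    t=np.radians(ang);X=D*np.cos(t)+E_*np.sin(t);print(ang,[np.array(proj((O+h*A+x*X)[:,None],w,s)).ravel() for x,h in((0,.078),(.075,.078),(.075,.05))])
t=np.radians(8);X=D*np.cos(t)+E_*np.sin(t);print("handle pt",O+.05*A+.075*X, O+.078*A+.075*X)
# slats: mean brightness transitions along chest y in top view
b=viewer.read_camera("top");cv2.imwrite("pics/top7.png",b["image"][:,:,::-1])
im=np.array(b["image"]).astype(int)
print([tuple(im[r,395]) for r in range(106,216,2)])
```

```text
[ 0.5663 -0.0971  0.2482] -0.03792249326537865 [(array([251,  99,  26,  48, 845], dtype=int32), array([265. , 119.8])), (array([237, 181,  31,  37, 913], dtype=int32), array([251.7, 198.5]))]
4 [array([252.6813, 196.3316]), array([258.6065, 109.0274]), array([258.0147, 122.9271])]
8 [array([252.6813, 196.3316]), array([264.7929, 109.6153]), array([263.6213, 123.4651])]
12 [array([252.6813, 196.3316]), array([270.9293, 110.6033]), array([269.1814, 124.37  ])]
handle pt [ 0.5783 -0.0408  0.1144] [ 0.5789 -0.0268  0.1386]
[(np.int64(173), np.int64(179), np.int64(161)), (np.int64(177), np.int64(181), np.int64(165)), (np.int64(180), np.int64(181), np.int64(172)), (np.int64(163), np.int64(163), np.int64(156)), (np.int64(105), np.int64(101), np.int64(88)), (np.int64(96), np.int64(72), np.int64(43)), (np.int64(108), np.int64(80), np.int64(46)), (np.int64(114), np.int64(91), np.int64(60)), (np.int64(104), np.int64(99), np.int64(84)), (np.int64(103), np.int64(82), np.int64(52)), (np.int64(106), np.int64(78), np.int64(47)), (np.int64(101), np.int64(77), np.int64(47)), (np.int64(110), np.int64(8
[... 1205 characters left out ...]
t64(79), np.int64(50)), (np.int64(108), np.int64(81), np.int64(49)), (np.int64(86), np.int64(64), np.int64(38)), (np.int64(77), np.int64(58), np.int64(34)), (np.int64(100), np.int64(76), np.int64(42)), (np.int64(108), np.int64(83), np.int64(49)), (np.int64(113), np.int64(95), np.int64(76)), (np.int64(99), np.int64(87), np.int64(68)), (np.int64(107), np.int64(82), np.int64(48)), (np.int64(103), np.int64(77), np.int64(45)), (np.int64(74), np.int64(64), np.int64(55)), (np.int64(157), np.int64(157), np.int64(153)), (np.int64(172), np.int64(173), np.int64(168)), (np.int64(123), np.int64(124), np.int64(120)), (np.int64(77), np.int64(80), np.int64(75)), (np.int64(103), np.int64(105), np.int64(94))]
```

```bash
python3 -c "
from h import *
print(rel([.5786,-.0348,.1058]))"
```

```text
(array([0.0624, 0.0123, 0.1381]), 0)
```

Request:
step_arm(series=[0.05,0.01,0.0,0,0.0624,0.011,0.02,0,0.0624,0.011,0.06,0,0.0624,0.011,0.1,0,0.0624,0.011,0.13,0,0.0624,0.011,0.1425,0,0.0624,0.011,0.1425,0])

```text
time: 19.98
tool_pos: [0.5754, -0.0347, 0.099]
tcp_rot: [-2.261, -2.177, 0.004]
wrist_force: [0.5, -0.4, -0.1]
width: 0.55
grip_force: 0.0
```

Request:
step_arm(series=[0,0,0,0,0,0,0,0,0,0,0,0,0,0,0,0], gripper=0, newtons=25)

```text
time: 20.48
tool_pos: [0.578, -0.0348, 0.1021]
tcp_rot: [2.262, 2.178, 0.003]
wrist_force: [0.2, 0.5, 3.5]
width: 0.269
grip_force: 27.7
```

```bash
cat > wind.py <<'E'
from h import *
import sys
np.set_printoptions(precision=4,suppress=True)
s=monitor.read_state();M=R.from_rotvec(s["tcp_rot"]).as_matrix()
g=s["tool_pos"]-.019*M[:,2];v=g-O;h=v@A;x=v@D;e=v@E_
print("axial h",h,"radius",np.hypot(x,e),"angle",np.degrees(np.arctan2(e,x)),"F axial,",s["wrist_force"]@A,s["time"],psi(s),s["width"])
a0=np.arctan2(e,x)
def pt(a):return O+.062*A+.075*(D*np.cos(a)+E_*np.sin(a))
# current commanded unknown; rows relative to measured pose
sg=float(sys.argv[1]);n=int(sys.argv[2])
for k in range(1,n+1):print(k,np.round(M.T@(pt(a0+np.radians(sg*k))-pt(a0)),4))
E
python3 wind.py 9 8
```

```text
axial h 0.05876752758872841 radius 0.07666745978372538 angle 7.337527832979346 F axial, 3.230530978885973 20.475 -0.03787037831846339 0.2693033912345067
1 [-0.0021  0.0115 -0.0012]
2 [-0.0057  0.0225 -0.0032]
3 [-0.0108  0.0327 -0.0061]
4 [-0.0172  0.0419 -0.0098]
5 [-0.0247  0.0498 -0.0141]
6 [-0.0333  0.0563 -0.0191]
7 [-0.0426  0.0611 -0.0244]
8 [-0.0524  0.0642 -0.0301]
```

Request:
step_arm(series=[-0.002,0.0115,-0.001,0,-0.0057,0.0225,-0.003,0,-0.0108,0.0327,-0.006,0,-0.0172,0.0419,-0.0098,0,-0.0247,0.0498,-0.014,0,-0.0333,0.0563,-0.019,0,-0.0426,0.0611,-0.0244,0,-0.0426,0.0611,-0.0244,0])

```text
time: 21.48
tool_pos: [0.6372, -0.0795, 0.1266]
tcp_rot: [-2.264, -2.177, -0.001]
wrist_force: [-2.2, 3.8, 7.9]
width: 0.271
grip_force: 29.3
```

```bash
python3 wind.py 9 8
```

```text
axial h 0.0588048307370384 radius 0.075735199687894 angle 69.1411571545309 F axial, 8.720663428560725 21.475 -0.0393950330826454 0.27139111132481586
1 [-0.0098  0.0033 -0.0057]
2 [-0.0199  0.0048 -0.0115]
3 [-0.03    0.0045 -0.0174]
4 [-0.04    0.0024 -0.0232]
5 [-0.0496 -0.0016 -0.0287]
6 [-0.0586 -0.0072 -0.0339]
7 [-0.0667 -0.0144 -0.0386]
8 [-0.0737 -0.0229 -0.0426]
```

Request:
step_arm(series=[-0.0098,0.0033,-0.0057,0,-0.0199,0.0048,-0.0115,0,-0.03,0.0045,-0.0174,0,-0.04,0.0024,-0.0232,0,-0.0496,-0.0016,-0.0287,0,-0.0586,-0.0072,-0.0339,0,-0.0667,-0.0144,-0.0386,0,-0.0737,-0.0229,-0.0426,0])

```text
time: 22.48
tool_pos: [0.6122, -0.1517, 0.1688]
tcp_rot: [2.263, 2.178, 0.005]
wrist_force: [2.1, 4.9, 3.0]
width: 0.273
grip_force: 28.2
```

```bash
python3 wind.py 9 8
python3 - <<'E'
from h import *
b=viewer.read_camera("top")
im=np.array(b["image"]).astype(int);print([int(im[r,395,0]-im[r,395,2]) for r in range(106,216,2)])
print([(np.round(d["extent"]),round(d["score"],2)) for d in viewer.boxes_of(b,"slat")])
E
```

```text
axial h 0.0587598321541655 radius 0.07506378403145753 angle 139.83291723137296 F axial, 5.067521665415685 22.475 -0.03833908006960688 0.27294581147175995
1 [-0.0059 -0.0095 -0.0035]
2 [-0.0105 -0.0201 -0.0061]
3 [-0.0136 -0.0313 -0.008 ]
4 [-0.0151 -0.0429 -0.0089]
5 [-0.0151 -0.0547 -0.0089]
6 [-0.0134 -0.0663 -0.0079]
7 [-0.0102 -0.0774 -0.0061]
8 [-0.0056 -0.0879 -0.0034]
[-19, -12, -5, -6, 5, 25, 32, 30, 22, 30, 31, 14, 13, 34, 34, 27, 26, 37, 29, 5, 24, 32, 31, 11, 27, 23, 3, 6, 29, 35, 21, 25, 39, 21, 2, 31, 48, 38, 26, 39, 31, 9, 5, 38, 42, 34, 30, 41, 28, 1, 2, 5, 6, 4, 8]
[(array([405., 167.,  23.,   6.]), 0.74)]
```

Request:
step_arm(series=[-0.0059,-0.0095,-0.0035,0,-0.0105,-0.0201,-0.0061,0,-0.0136,-0.0313,-0.008,0,-0.0151,-0.0429,-0.0089,0,-0.0151,-0.0547,-0.0089,0,-0.0145,-0.0605,-0.0085,0,-0.0145,-0.0605,-0.0085,0])

```text
time: 23.45
tool_pos: [0.5489, -0.1644, 0.1768]
tcp_rot: [-2.263, -2.179, 0.0]
wrist_force: [0.2, 3.6, 7.0]
width: 0.274
grip_force: 28.5
```

```bash
python3 wind.py 9 8
python3 - <<'E'
from h import *
b=viewer.read_camera("top");a=viewer.read_camera("scene")
im=np.array(b["image"]).astype(int)
for c in(385,395,405):print([int(im[r,c,0]-im[r,c,2]) for r in range(106,216,2)])
for c in(b,a):
  print([(np.round(d["extent"]),round(d["score"],2)) for d in viewer.boxes_of(c,"slat")])
cv2.imwrite("pics/top8.png",b["image"][:,:,::-1]);cv2.imwrite("pics/scene8.png",a["image"][:,:,::-1])
# predicted slat cross-section projections (top cam, x=-.33 line): angle t, both tilt senses
ps=-.04;xd=np.array([np.sin(ps),-np.cos(ps),0]);yd=np.array([np.cos(ps),np.sin(ps),0]);V=np.array([.567,-.135,0])
for k in(-2.5,-1.5,-.5,.5,1.5,2.5):
  c=V+.205*xd+yd*k*.0475+np.array([0,0,.118])
  print(k,pin(c,b),[(t,sg,pin(c+.0215*(yd*np.cos(t)*1+sg*up*np.sin(t)),b)[1],pin(c-.0215*(yd*np.cos(t)+sg*up*np.sin(t)),b)[1]) for t,sg in((1.571,1),(1.17,1),(1.17,-1))])
E
```

```text
axial h 0.05820212928369763 radius 0.07582215259625791 angle -169.1644230717833 F axial, 7.854115340816053 23.45 -0.038061664710015 0.27371929522928745
1 [ 0.0027 -0.0113  0.0016]
2 [ 0.0069 -0.0221  0.004 ]
3 [ 0.0125 -0.0319  0.0072]
4 [ 0.0194 -0.0406  0.0112]
5 [ 0.0273 -0.0479  0.0158]
6 [ 0.0362 -0.0538  0.0209]
7 [ 0.0457 -0.0579  0.0264]
8 [ 0.0557 -0.0603  0.0322]
[15, 11, -9, -26, -27, -27, -27, -25, -26, -25, -26, -26, -24, -20, -18, -22, -22, -14, -14, -14, -12, -14, -8, -1, 23, 17, -2, 1, 29, 36, 19, 21, 22, 2, -2, 4, 28, 12, 9, 13, 1, -14, -28, -27, -26, -23, -22, -19, -20, -16, -2, 1, -1, -13, -15]
[9, 11, 5, -2, -21, -28, -28, -28, -27, -28, -26, -28, -24, -24, -21, -18, -12, -18, -13, -14, -1, 13, 16, 1, -27, -28, -28, -27, -28, -26, -28, -24, -24, -26, -24, -18, -6, 0, 16, 7, -22, -26, -29, -29, -28, -29, -27, -27, -26, -26, -27, -23, -18, -14, -1]
[11, 9, 3, 3, -8, -27, -24, -28, -30, -26, -25, -25, -28, -25, -20, -14, -5, -2, 2, 1, 15, 41, 32, 21, 31, 19, 2, 1, 34, 46, 24, 25, 26, 4, 4, 14, 56, 33, 24, 32, 16, 0, -2, 19, 40, 32, 26, 27, 6, 2, 4, 0, 5, 4, 9]
[(arra
[... 388 characters left out ...]
181.0), np.float64(184.8))]
-0.5 [391.8 167. ] [(1.571, 1, np.float64(165.7), np.float64(168.2)), (1.17, 1, np.float64(163.0), np.float64(170.9)), (1.17, -1, np.float64(165.4), np.float64(168.7))]
0.5 [391.4 151.2] [(1.571, 1, np.float64(149.7), np.float64(152.7)), (1.17, 1, np.float64(147.0), np.float64(155.3)), (1.17, -1, np.float64(149.9), np.float64(152.6))]
1.5 [391.1 135.6] [(1.571, 1, np.float64(133.8), np.float64(137.3)), (1.17, 1, np.float64(131.2), np.float64(139.9)), (1.17, -1, np.float64(134.5), np.float64(136.7))]
2.5 [390.8 120.1] [(1.571, 1, np.float64(118.1), np.float64(122.1)), (1.17, 1, np.float64(115.5), np.float64(124.6)), (1.17, -1, np.float64(119.2), np.float64(121.0))]
```

Run:
```python
from h import *
a=viewer.read_camera("scene")
ps=-.04;xd=np.array([np.sin(ps),-np.cos(ps),0]);yd=np.array([np.cos(ps),np.sin(ps),0]);V=np.array([.567,-.135,0])
for f in("scene0","scene8"):
  im=cv2.imread(f"pics/{f}.png").astype("f4");d=im[:,:,2]-im[:,:,0]
  for X in(.16,.205,.25):
    ys=np.arange(-.16,.161,.004);q=np.array([pin(V+X*xd+y*yd+.118*up,a) for y in ys]).astype("f4")
    print(f,X,cv2.remap(d,q[:,:1],q[:,1:],1).ravel().astype(int).tolist())
```

```text
scene0 0.16 [10, 7, 6, 7, 7, 6, 6, 9, 27, 44, 35, 33, 48, 51, 43, 22, 10, 6, 9, 28, 47, 40, 28, 40, 50, 53, 45, 18, 4, 8, 25, 51, 52, 37, 38, 52, 55, 53, 33, 8, 7, 31, 51, 56, 43, 34, 45, 56, 55, 45, 16, 5, 18, 45, 58, 45, 36, 45, 55, 58, 59, 25, 6, 11, 36, 56, 55, 37, 37, 51, 59, 58, 41, 7, 6, 6, 6, 7, 6, 7, 7]
scene0 0.205 [12, 9, 8, 5, 6, 5, 4, 12, 29, 47, 41, 36, 44, 55, 53, 30, 12, 4, 9, 28, 46, 45, 38, 44, 53, 55, 40, 17, 7, 5, 21, 43, 53, 38, 36, 49, 58, 55, 30, 9, 7, 16, 39, 54, 36, 23, 43, 56, 55, 38, 12, 3, 13, 35, 51, 43, 24, 39, 54, 59, 51, 27, 8, 10, 30, 53, 52, 38, 34, 51, 59, 57, 37, 10, 4, 6, 6, 6, 5, 6, 6]
scene0 0.25 [10, 10, 7, 7, 6, 7, 6, 9, 23, 41, 45, 39, 49, 56, 56, 41, 16, 4, 8, 24, 45, 47, 36, 37, 52, 55, 46, 20, 9, 4, 15, 42, 54, 40, 35, 47, 55, 56, 35, 10, 5, 14, 35, 51, 44, 35, 46, 55, 56, 46, 20, 7, 11, 35, 53, 51, 38, 38, 51, 57, 54, 30, 8, 7, 28, 49, 54, 41, 33, 47, 55, 54, 37, 13, 5, 6, 6, 7, 6, 6, 7]
scene8 0.16 [10, 8, 6, 6, 6, 6, 6, 5, 5, 7, 18, 29, 27, 18, 6, 3, 0, 10, 56, 97, 104, 116, 115, 108, 66, 19, 2, 0, -1, 0, -1, 2, 7, 22, 28, 18, 9, 2, 1, 3, 0, 1, 2, 3, 16, 31, 30, 13, 5, 3, 2, 4, 3, 2, 2, 7, 21, 20, 10, 5, 3, 6, 3, 2, 3, 3, 6, 15, 26, 15, 5, 4, 1, 0, 4, 5, 6, 6, 7, 4, 5]
scene8 0.205 [10, 7, 3, 0, -3, 1, -4, -2, -2, -4, 0, 1, 2, 1, -2, 3, 3, 3, 3, 0, 2, 2, 0, -2, -2, 2, 0, 0, 5, -7, 1, 3, 21, 45, 46, 26, 9, 4, 4, 4, 4, 4, 4, 8, 29, 45, 26, 8, 4, 4, 4, 7, 3, 4, 6, 17, 43, 33, 9, 4, 4, 3, 5, 4, 5, 5, 7, 22, 36, 18, 6, 6, 4, 4, 5, 7, 6, 5, 6, 6, 6]
scene8 0.25 [2, 3, 2, 1, 1, -3, -3, 0, 1, -2, 0, -1, -7, 1, 3, -1, -3, 0, -4, -2, 9, 28, 44, 35, 18, 4, 0, -1, 0, 1, 1, 3, 15, 39, 46, 31, 13, 5, 5, 3, 3, 5, 5, 8, 23, 41, 30, 11, 5, 3, 4, 3, 4, 5, 6, 11, 34, 42, 17, 6, 3, 4, 4, 7, 6, 6, 7, 23, 41, 25, 7, 4, 4, 3, 5, 6, 6, 7, 6, 6, 6]
```

Request:
step_arm(series=[0.0027,-0.0113,0.0016,0,0.0069,-0.0221,0.004,0,0.0125,-0.0319,0.0072,0,0.0194,-0.0406,0.0112,0,0.0273,-0.0479,0.0158,0,0.0362,-0.0538,0.0209,0,0.0457,-0.0579,0.0264,0,0.0457,-0.0579,0.0264,0])

```text
time: 24.7
tool_pos: [0.4922, -0.1161, 0.1505]
tcp_rot: [-2.261, -2.179, 0.002]
wrist_force: [-4.0, 6.1, 10.1]
width: 0.275
grip_force: 29.2
```

```bash
cat > slat.py <<'E'
from h import *
a=viewer.read_camera("scene");b=viewer.read_camera("top")
ps=-.04;xd=np.array([np.sin(ps),-np.cos(ps),0]);yd=np.array([np.cos(ps),np.sin(ps),0]);V=np.array([.567,-.135,0])
for n,c in(("scene",a),("top",b)):
  im=np.array(c["image"]).astype("f4");d=im[:,:,0]-im[:,:,2]
  for X in(.16,.205,.25):
    ys=np.arange(-.16,.161,.004);q=np.array([pin(V+X*xd+y*yd+.118*up,c) for y in ys]).astype("f4")
    print(n,X,cv2.remap(d,q[:,:1],q[:,1:],1).ravel().astype(int).tolist())
E
python3 wind.py 8 3; python3 slat.py
```

```text
axial h 0.058500288424126384 radius 0.07577968527157046 angle -106.35503879429353 F axial, 11.697503973255893 24.7 -0.03689237993861147 0.27502526621939904
1 [ 0.0089 -0.0022  0.0051]
2 [ 0.0179 -0.003   0.0103]
3 [ 0.0269 -0.0023  0.0156]
scene 0.16 [-3, -4, -3, -1, 0, -2, -2, 0, 4, 18, 28, 14, 0, -4, -1, -5, -4, 0, 2, 4, 15, 36, 39, 32, 40, 46, 29, 8, 0, 4, 4, 6, 21, 37, 31, 32, 42, 33, 10, 0, 2, 1, 4, 15, 38, 43, 37, 41, 28, 8, 0, 1, 2, 2, 11, 33, 44, 34, 39, 29, 8, 3, 2, 2, 3, 5, 20, 38, 41, 39, 28, 7, 3, 5, 5, 6, 7, 5, 6, 6, 7]
scene 0.205 [0, 1, -1, -6, -6, -4, 0, 16, 43, 55, 50, 43, 32, 41, 40, 24, 10, 5, 7, 27, 50, 54, 47, 33, 36, 41, 28, 11, 6, 5, 11, 28, 51, 52, 43, 41, 40, 23, 8, 5, 6, 6, 15, 41, 51, 42, 35, 39, 26, 9, 7, 5, 4, 10, 32, 55, 47, 34, 37, 26, 10, 5, 6, 5, 6, 15, 43, 56, 46, 38, 26, 10, 4, 4, 5, 5, 7, 7, 5, 6, 5]
scene 0.25 [5, 8, 6, 6, 7, 5, 6, 12, 38, 52, 55, 46, 34, 38, 43, 21, 7, 3, 6, 23, 45, 54, 49, 34, 33, 37, 23, 8, 4, 4, 8, 29, 51, 57, 47, 41, 40, 21, 8, 4, 3, 5, 17, 47, 56, 49, 37, 36, 23, 10, 6, 5, 5, 7, 25, 52, 55, 42, 37, 25, 9, 4, 4, 6, 6, 13, 37,
[... 255 characters left out ...]
1, -22, -23, -18, -5, 7, 17, 19, 25, 40, 48, 23, 3, 0, 1, -1, 10, 18, 20, 22, 30, 43, 28, 9, 3, 3, 4, 5, 6, 8, 10, 12]
top 0.205 [2, 1, 2, 4, 4, 3, 1, 1, 1, 0, 10, 18, 30, 40, 24, 5, 0, 2, -1, -1, 1, 8, 23, 29, 43, 37, 13, 0, 0, -1, -3, 0, 9, 17, 17, 34, 34, 18, 4, 0, 0, -2, 0, 8, 19, 19, 23, 33, 31, 10, 2, 0, 1, 0, 5, 16, 26, 25, 30, 32, 21, 7, 1, 5, 0, 6, 17, 20, 23, 28, 32, 25, 9, 2, 3, 4, 5, 5, 7, 12, 12]
top 0.25 [9, 4, 3, 3, 4, 2, 3, 2, 0, 0, 8, 17, 28, 36, 23, 6, 2, 0, 0, 2, 4, 8, 18, 26, 41, 38, 15, 4, 2, 3, 1, 1, 4, 15, 22, 31, 36, 23, 4, 2, 2, 1, 1, 5, 16, 23, 27, 36, 33, 13, 3, 2, 1, 2, 5, 15, 20, 21, 28, 36, 22, 4, 0, 3, 1, 5, 13, 21, 18, 25, 35, 29, 12, 1, 2, 3, 3, 4, 7, 10, 11]
```

Request:
step_arm(series=[0.0089,-0.0022,0.0051,0,0.0179,-0.003,0.0103,0,0.0269,-0.0023,0.0156,0,0.0285,-0.002,0.0165,0,0.0285,-0.002,0.0165,0])

```text
time: 25.42
tool_pos: [0.491, -0.0875, 0.1339]
tcp_rot: [-2.26, -2.179, 0.003]
wrist_force: [-4.8, 7.1, 11.1]
width: 0.272
grip_force: 29.9
```

```bash
python3 wind.py 2 3
```

```text
axial h 0.05836079436358049 radius 0.07583793655553936 angle -81.16682020287868 F axial, 13.057468731876732 25.425 -0.03690463469904878 0.27214232028176155
1 [0.0022 0.0005 0.0013]
2 [0.0044 0.001  0.0026]
3 [0.0066 0.0016 0.0038]
```

Request:
step_arm(series=[0,0,0,0,0,0,0,0,0,0,0,0], gripper=0.55)

```text
time: 25.8
tool_pos: [0.4918, -0.0885, 0.1327]
tcp_rot: [-2.263, -2.178, 0.002]
wrist_force: [-0.2, -1.0, -0.9]
width: 0.548
grip_force: 0.0
```

Request:
step_arm(series=[0,0,-0.03,0,0,0,-0.08,0,0.02,0.03,-0.12,0,0.02,0.07,-0.12,0,0.02,0.07,-0.12,0])

```text
time: 26.42
tool_pos: [0.5652, -0.071, 0.2535]
tcp_rot: [2.262, 2.179, 0.0]
wrist_force: [-0.5, 0.1, -1.0]
width: 0.554
grip_force: 0.0
```

```bash
python3 slat.py
python3 - <<'E'
from h import *
np.set_printoptions(precision=4,suppress=True)
s=monitor.read_state();w=viewer.read_camera("wrist");print(s["tool_pos"],psi(s),reds(w,100),s["time"])
for ang in(268,274,280):
    t=np.radians(ang);X=D*np.cos(t)+E_*np.sin(t);print(ang,[np.array(proj((O+h*A+x*X)[:,None],w,s)).ravel() for x,h in((0,.078),(.075,.078),(.075,.05))])
print(rect(w,s,O+.078*A,-.038,.02,.0002).shape);cv2.imwrite("pics/r9.png",rect(w,s,O+.078*A,-.038,.02,.0002))
im=rect(w,s,O+.078*A,-.038,.02,.0002).astype(int);m=((im[:,:,2]>.55*im[:,:,2].max())&(im[:,:,1]<.4*im[:,:,2])).astype("u1")
for c in cv2.findContours(m,0,1)[0]:
    if cv2.contourArea(c)>1000:print(cv2.minAreaRect(c))
print(np.median(im[m>0],axis=0),im[:,:,2].max())
E
```

```text
scene 0.16 [10, 5, 0, -2, -1, -2, 0, 2, 6, 25, 41, 41, 37, 48, 53, 34, 14, 4, 4, 2, -1, 0, -1, 0, 5, 23, 28, 11, -1, 1, 3, 12, 35, 42, 25, 28, 47, 42, 14, 5, 0, 0, 5, 24, 44, 37, 36, 50, 46, 20, 4, 3, 4, 3, 16, 41, 43, 31, 43, 45, 22, 4, 3, 1, 5, 9, 29, 49, 40, 43, 42, 17, 2, 2, 4, 5, 5, 4, 6, 5, 5]
scene 0.205 [1, 3, 5, 6, 5, 5, 9, 28, 52, 59, 54, 43, 29, 35, 26, 5, -2, -3, -5, -2, 0, -1, 4, 19, 41, 52, 39, 15, 5, 8, 21, 45, 57, 51, 36, 37, 45, 36, 15, 6, 6, 8, 29, 55, 56, 43, 37, 46, 39, 16, 5, 5, 7, 17, 44, 57, 51, 37, 41, 40, 19, 8, 4, 4, 4, 23, 51, 55, 41, 37, 42, 18, 5, 5, 6, 7, 6, 6, 5, 5, 5]
scene 0.25 [8, 6, 5, 5, 4, 2, 0, -1, -2, -2, -4, -4, -4, 1, 3, 9, 9, 4, -1, -1, 0, -1, 5, 13, 29, 43, 36, 12, 7, 6, 20, 47, 60, 53, 39, 36, 45, 38, 17, 7, 6, 10, 31, 59, 59, 45, 31, 39, 37, 16, 6, 5, 6, 19, 51, 59, 53, 39, 42, 37, 15, 6, 5, 4, 8, 22, 46, 55, 42, 38, 38, 14, 5, 5, 6, 7, 7, 7, 7, 6, 6]
top 0.16 [3, 2, 4, 3, 2, 2, 1, 0, 0, 1, 5, 22, 39, 32, 8, 2, -1, 1, -1, 0, 0, 5, 18, 33, 31, 13, 4, 0, 0, 1, -1, 2, 1, 15, 22, 33, 30, 10, 2, 0, 0, 0, 0, 4, 15, 21, 37, 42, 18, 0, 1, 0, 0, -3
[... 580 characters left out ...]
7, 14, 23, 44, 37, 12, 2, 1, 3, 2, 3, 8, 13, 18, 35, 47, 21, 6, 3, 3, 3, 5, 6, 7, 9, 12]
[ 0.5625 -0.0709  0.2523] -0.03803010337458873 [(array([159, 199,  39,  32, 809], dtype=int32), array([176.8, 214.9])), (array([245, 211,  29,  31, 705], dtype=int32), array([258.8, 225.8]))] 26.525
268 [array([259.7429, 225.0975]), array([169.9121, 227.3439]), array([178.3156, 230.0692])]
274 [array([259.7429, 225.0975]), array([170.4203, 218.0413]), array([178.7308, 221.6722])]
280 [array([259.7429, 225.0975]), array([171.8969, 208.88  ]), array([180.021 , 213.3934])]
(200, 200, 3)
((95.25550842285156, 103.46333312988281), (106.06342315673828, 114.1727066040039), 8.530766487121582)
[ 17.  20. 153.] 170
```

```bash
python3 -c "
from h import *
print(rel([.565,-.0988,.1435],-.038))"
```

```text
(array([-0.0278,  0.0044,  0.1087]), np.float64(-0.0))
```

Request:
step_arm(series=[-0.0278,0.004,0.0,0,-0.0278,0.004,0.04,0,-0.0278,0.004,0.08,0,-0.0278,0.004,0.1,0,-0.0278,0.004,0.108,0,-0.0278,0.004,0.108,0], gripper=0.5)

```text
time: 27.32
tool_pos: [0.5663, -0.0987, 0.1459]
tcp_rot: [2.263, 2.179, 0.0]
wrist_force: [0.4, -0.9, 0.0]
width: 0.498
grip_force: 0.0
```

Request:
step_arm(series=[0,0,0,0,0,0,0,0,0,0,0,0,0,0,0,0,0,0,0,0], gripper=0, newtons=40)

```text
time: 27.95
tool_pos: [0.5659, -0.0989, 0.1474]
tcp_rot: [2.263, 2.179, -0.001]
wrist_force: [-5.9, -0.2, 4.9]
width: 0.251
grip_force: 39.7
```

Run:
```python
from h import *
s=monitor.read_state();M=R.from_rotvec(s["tcp_rot"]).as_matrix()
print(s["tool_pos"],psi(s),"axis step per mm in tool",M.T@A)
g=s["tool_pos"]-.019*M[:,2]-O;print("h,D,E",g@A,g@D,g@E_)
```

```text
[ 0.56593989 -0.09893453  0.14740792] -0.037778938218492375 axis step per mm in tool [ 4.99224131e-01 -2.12426990e-04 -8.66367400e-01]
h,D,E 0.06575979876664624 -0.0025147301564300874 0.0002804544674238045
```

Request:
step_arm(series=[0.0025,0,-0.0043,0,0.005,0,-0.0087,0,0.0075,0,-0.013,0,0.0105,0,-0.0182,0,0.0105,0,-0.0182,0])

```text
time: 28.58
tool_pos: [0.5673, -0.0877, 0.1646]
tcp_rot: [2.263, 2.178, 0.002]
wrist_force: [-0.9, -0.4, 0.3]
width: 0.248
grip_force: 39.9
```

Request:
step_arm(series=[-0.005,0,-0.002,0,-0.0104,0,-0.0045,0,-0.016,0,-0.006,0,-0.0215,0,-0.0075,0,-0.027,0,-0.008,0,-0.033,0,-0.0085,0,-0.037,0,-0.0085,0,-0.037,0,-0.0085,0], newtons=25)

```text
time: 29.58
tool_pos: [0.5651, -0.1256, 0.1721]
tcp_rot: [-2.264, -2.178, 0.001]
wrist_force: [-1.6, 2.7, -4.7]
width: 0.257
grip_force: 29.4
```

Run:
```python
from h import *
s=monitor.read_state();w=viewer.read_camera("wrist");print(s["tool_pos"],reds(w,80),s["wrist_force"])
save(w,"w10");im=np.array(w["image"]).astype(int)
print([(i,tuple(map(int,im[i,255]))) for i in range(150,320,5)])
T=np.linalg.inv(np.array(w["hand_eye"]));K=w["intrinsics"]
def px(p):
    q=T@np.append(p,1);x,y,z=q[0],-q[1],-q[2];r=np.hypot(x,y);k=np.arctan2(r,z)/r;return np.round([K[0][2]+K[0][0]*x*k,K[1][2]+K[1][1]*y*k],0)
g=.0658
for th in(-5,0,5,10,20,30):
    c,sn=np.cos(np.radians(th)),np.sin(np.radians(th))
    f=lambda x,y,h:np.array([x*c+(h-g)*sn,y,-.019-(-x*sn+(h-g)*c)])
    print(th,"handle top",px(f(0,-.075,.078)),"mid",px(f(0,-.075,.046)),"bot",px(f(0,-.075,.014)),"post edges",px(f(.011,0,.078)),px(f(-.011,0,.078)))
```

```text
[ 0.5650737  -0.12558581  0.17214756] [(array([  85,  239,   39,   41, 1177], dtype=int32), array([103.8, 259.3])), (array([ 231,  245,   48,   40, 1789], dtype=int32), array([254.9, 264. ]))] [-1.64241593  2.73920292 -4.74499346]
[(150, (128, 128, 121)), (155, (186, 186, 180)), (160, (185, 185, 180)), (165, (187, 187, 180)), (170, (132, 133, 129)), (175, (88, 98, 102)), (180, (91, 82, 64)), (185, (61, 62, 61)), (190, (58, 61, 60)), (195, (70, 73, 72)), (200, (139, 145, 143)), (205, (138, 145, 143)), (210, (98, 104, 102)), (215, (81, 8, 9)), (220, (80, 8, 5)), (225, (82, 12, 9)), (230, (82, 8, 6)), (235, (82, 10, 7)), (240, (82, 10, 7)), (245, (107, 14, 11)), (250, (130, 15, 12)), (255, (130, 14, 12)), (260, (133, 17, 15)), (265, (132, 15, 14)), (270, (132, 15, 13)), (275, (133, 16, 14)), (280, (113, 15, 12)), (285, (130, 89, 85)), (290, (175, 176, 169)), (295, (176, 175, 169)), (300, (176, 177, 170)), (305, (178, 178, 173)), (310, (109, 109, 105)), (315, (86, 86, 83))]
-5 handle top [105. 277.] mid [127. 244.] bot [143. 218.] post edges [254. 266.] [254. 302.]
0 handle top [105. 276.] mid [127. 246.] bot [144. 224.] post edges [254. 263.] [254. 301.]
5 handle top [104. 274.] mid [128. 249.] bot [145. 230.] post edges [254. 260.] [254. 301.]
10 handle top [104. 272.] mid [128. 252.] bot [146. 237.] post edges [254. 257.] [254. 300.]
20 handle top [103. 268.] mid [128. 257.] bot [147. 249.] post edges [254. 251.] [254. 297.]
30 handle top [103. 264.] mid [129. 263.] bot [147. 262.] post edges [254. 246.] [254. 294.]
```

Request:
step_arm(series=[0.004,0,-0.005,0,0.007,0,-0.012,0,0.013,0,-0.022,0,0.02,0,-0.035,0,0.025,0,-0.06,0,0.03,0,-0.1,0,0.03,0,-0.1,0], newtons=40)

```text
time: 30.5
tool_pos: [0.5693, -0.0951, 0.2777]
tcp_rot: [2.256, 2.174, 0.009]
wrist_force: [0.7, 0.1, -2.7]
width: 0.253
grip_force: 41.5
```

```bash
python3 - <<'E'
from h import *
np.set_printoptions(precision=4,suppress=True)
s=monitor.read_state();w=viewer.read_camera("wrist");print(s["tool_pos"],psi(s),reds(w,80),s["wrist_force"])
im=np.array(w["image"]).astype(int)
c=[i for i in range(200,330) if im[i,255,0]>1.8*im[i,255,1]];print(c[0],c[-1],[int(im[i,255,0]) for i in c[::3]])
print(rel([.4545,.2115,.23],-1.335))
b=viewer.read_camera("top");cv2.imwrite("pics/top10.png",b["image"][:,:,::-1])
E
python3 slat.py | grep top
```

```text
[ 0.5693 -0.0951  0.2777] -0.03711455121402435 [(array([  85,  239,   39,   40, 1155], dtype=int32), array([103.9, 259. ])), (array([ 232,  245,   46,   41, 1746], dtype=int32), array([255.2, 263.9]))] [ 0.6603  0.1443 -2.7226]
213 285 [80, 79, 78, 79, 79, 80, 78, 79, 79, 79, 83, 113, 125, 127, 128, 128, 128, 129, 128, 128, 129, 129, 117, 103, 94]
(array([ 0.3022, -0.125 ,  0.044 ]), np.float64(1.298))
top 0.16 [2, -3, -5, -7, -10, -14, -22, -23, -24, -24, -25, -28, -28, -28, -28, -29, -27, -30, -31, -30, -30, -28, -29, -29, -28, -27, -26, -18, 0, 11, 16, 16, 9, -2, -8, -11, -15, -21, -24, -23, -23, -25, -26, -25, -27, -26, -26, -29, -28, -28, -28, -28, -30, -29, -29, -29, -29, -31, -26, -13, 5, 17, 17, 17, 10, -1, -11, -16, -13, -15, -15, -15, -12, -13, -12, -11, -14, -15, -18, -18, -21]
top 0.205 [5, 3, 4, 3, 4, 2, 1, 0, 0, -1, 3, 16, 40, 40, 12, 2, 1, 0, 0, 0, 0, 3, 16, 31, 39, 22, 7, 1, 0, -2, -1, 0, 3, 11, 22, 28, 27, 9, 0, 2, 0, 0, 0, 1, 10, 19, 40, 52, 29, 3, 0, 1, -1, 1, 2, 10, 17, 30, 42, 34, 10, 2, 0, 1, 0, 0, 9, 18, 22, 32, 33, 14, 1, 0, 1, 3, 2, 3, 6, 9, 9]
top 0.25 [9, 4, 5, 2, 4, 2, 2, 1, 0, 0, 5, 12, 35, 36, 15, 2, 3, 3, 1, 0, 1, 3, 11, 30, 45, 27, 6, 1, 4, 5, 2, 1, 4, 7, 19, 35, 32, 13, 1, 2, 2, 2, 1, 3, 9, 17, 33, 45, 23, 5, 3, 1, 1, 4, 2, 8, 16, 24, 42, 37, 11, 2, 1, 1, 3, 4, 7, 16, 19, 37, 45, 22, 4, 1, 2, 2, 4, 5, 8, 10, 10]
```

Request:
step_arm(series=[-0.005,-0.03,0.01,0,-0.015,-0.07,0.04,0,-0.015,-0.1,0.05,0,-0.015,-0.1,0.05,0,-0.015,-0.1,0.05,0])

```text
time: 31.32
tool_pos: [0.4661, -0.1065, 0.2217]
tcp_rot: [-2.263, -2.178, -0.0]
wrist_force: [-0.3, 0.2, -2.0]
width: 0.25
grip_force: 41.4
```

Run:
```python
from h import *
np.set_printoptions(precision=4,suppress=True)
s=monitor.read_state();w=viewer.read_camera("wrist");print(s["tool_pos"],psi(s),s["time"])
im=rect(w,s,O+.026*A,-.038,.015,.0001);g=im.astype(int)
sat=g.max(2)-g.min(2);m=((sat<35)).astype("u1")   # grey shaft against brass
n,L,st,ce=cv2.connectedComponentsWithStats(m);k=L[150,150];print(k,[ (st[i],ce[i]) for i in range(1,n) if st[i][4]>500])
gray=cv2.GaussianBlur(im.max(2),(5,5),0)
lines=cv2.createLineSegmentDetector().detect(gray)
if lines[0] is not None:
  for l in lines[0][:,0]:
    L_=np.hypot(l[2]-l[0],l[3]-l[1])
    if L_>35:print(np.round(l),round(np.degrees(np.arctan2(l[3]-l[1],l[2]-l[0])),1))
print(gray[::25,::20])
old=cv2.imread("pics/r1.png")
```

```text
[ 0.4661 -0.1065  0.2217] -0.038309385283949365 31.325
2 [(array([  193,     0,   107,   300, 10361], dtype=int32), array([273.2427, 104.3039])), (array([    0,    85,   204,   177, 33038], dtype=int32), array([ 98.9252, 171.5753]))]
[ 97.  80. 138.  81.] 2.3
[[144 144 144 144 148 153 150 153 152 133 101  97  98 110 163]
 [133 137 146 143 148 151 151 153 153 154 144 107  99  99 111]
 [104 112 136 141 145 151 150 153 154 154 150 152 117  99  99]
 [104 103 102 110 140 146 144 146 145 148 146 156 155 107  99]
 [ 93  71  54  56  67 107 117 124 128 132 144 156 157 139  96]
 [ 55  54  52  57  72 134 139 137 140 138 142 155 157 150 111]
 [ 55  54  54  58  72 130 139 136 141 140 142 154 158 154 128]
 [ 55  55  54  59  73 129 140 138 140 139 138 154 157 154 134]
 [ 57  55  55  59  67 119 129 129 131 134 135 152 158 153 135]
 [ 57  58  58  61  69  80  89  97 105 111 127 152 159 154 137]
 [ 74  73  77  87  95  98 104 114 131 150 152 153 158 154 111]
 [146 144 147 147 148 155 152 153 155 157 153 153 160 146  97]]
```

```bash
python3 -c "
from h import *
print(rel([.449,.2105,.225],-1.335))"
```

```text
(array([ 0.3161, -0.0298, -0.0028]), np.float64(1.297))
```

Request:
step_arm(series=[0.04,-0.004,-0.003,0.16,0.08,-0.008,-0.003,0.33,0.12,-0.012,-0.003,0.5,0.16,-0.016,-0.003,0.67,0.2,-0.02,-0.003,0.84,0.24,-0.024,-0.003,1.01,0.28,-0.027,-0.003,1.18,0.316,-0.03,-0.003,1.297])

```text
time: 32.38
tool_pos: [0.4489, 0.2128, 0.2258]
tcp_rot: [-3.12, -0.364, -0.002]
wrist_force: [0.3, -0.5, -2.3]
width: 0.249
grip_force: 41.4
```

Request:
step_arm(series=[0,0,0.03,0,0,0,0.08,0,0,0,0.12,0,0,0,0.12,0])

```text
time: 32.88
tool_pos: [0.4454, 0.2098, 0.1019]
tcp_rot: [3.118, 0.37, -0.012]
wrist_force: [-0.5, -1.3, -3.2]
width: 0.243
grip_force: 41.4
```

Run:
```python
from h import *
np.set_printoptions(precision=4,suppress=True)
s=monitor.read_state();w=viewer.read_camera("wrist");print(s["tool_pos"],psi(s),s["time"],s["q"],reds(w,80),s["wrist_force"])
for l,z in(("tray",0),("nailbrush",.006)):print(l,[(atz(d["point"],w,z,s),round(d["score"],2)) for d in viewer.spot_point(w,l)][:2])
b=viewer.read_camera("top");print(spotr(b,"nailbrush",(186,174)),reds(b))
```

```text
[0.4454 0.2098 0.1019] -1.3344879559361886 32.875 [0.3896 0.0453 2.1102 0.     0.9941 1.7241] [(array([  86,  204,   74,   76, 3122], dtype=int32), array([120.9, 240.8])), (array([ 230,  214,   50,   71, 3170], dtype=int32), array([254.7, 250. ]))] [-0.4878 -1.3027 -3.2222]
tray [(array([0.4743, 0.259 , 0.    ]), 0.89)]
nailbrush [(array([0.5439, 0.2919, 0.006 ]), 0.76)]
[(array([182.6, 177.2]), 0.5)] []
```

Request:
step_arm(series=[0,0,0.015,0,0,0,0.03,0,0,0,0.038,0,0,0,0.043,0,0,0,0.043,0], newtons=25)

```text
time: 33.75
tool_pos: [0.4475, 0.2104, 0.0615]
tcp_rot: [3.119, 0.369, -0.002]
wrist_force: [1.1, 0.3, -3.4]
width: 0.251
grip_force: 41.4
```

Request:
step_arm(series=[0,0,0.002,0,0,0,0.004,0,0,0,0.006,0,0,0,0.006,0])

```text
time: 34.25
tool_pos: [0.448, 0.2106, 0.0562]
tcp_rot: [-3.12, -0.37, -0.0]
wrist_force: [-0.1, 0.5, -2.5]
width: 0.247
grip_force: 41.5
```

Request:
step_arm(series=[0,0,0.002,0,0,0,0.004,0,0,0,0.004,0], gripper=0, newtons=25)

```text
time: 34.62
tool_pos: [0.4484, 0.2108, 0.0559]
tcp_rot: [3.12, 0.37, -0.0]
wrist_force: [-10.9, -5.3, 24.5]
width: 0.246
grip_force: 45.1
```

Request:
step_arm(series=[0,0,0.001,0,0,0,0.003,0,0,0,0.003,0])

```text
time: 35.0
tool_pos: [0.4497, 0.2112, 0.0555]
tcp_rot: [-3.12, -0.37, -0.003]
wrist_force: [-14.3, -6.5, 40.9]
width: 0.252
grip_force: 48.3
```

Request:
step_arm(series=[-0.001,0,-0.003,0,-0.003,0,-0.004,0,-0.003,0,-0.004,0])

```text
time: 35.38
tool_pos: [0.4479, 0.2109, 0.0555]
tcp_rot: [-3.118, -0.37, -0.01]
wrist_force: [1.3, -1.3, 9.7]
width: 0.251
grip_force: 44.2
```

```bash
cat > lean.py <<'E'
from h import *
from scipy.optimize import least_squares
np.set_printoptions(precision=4,suppress=True)
s=monitor.read_state();w=viewer.read_camera("wrist");im=np.array(w["image"]).astype(int)
print(s["tool_pos"],psi(s),s["wrist_force"],s["grip_force"],s["width"])
T=np.linalg.inv(np.array(w["hand_eye"]));K=w["intrinsics"]
def px(p):
    q=T@np.append(p,1);x,y,z=q[0],-q[1],-q[2];r=np.hypot(x,y);k=np.arctan2(r,z)/r;return np.array([K[0][2]+K[0][0]*x*k,K[1][2]+K[1][1]*y*k])
red=(im[:,:,0]>60)&(im[:,:,0]>3*im[:,:,1])&(im[:,:,0]>3*im[:,:,2])
m=red.astype("u1");n,L,st,ce=cv2.connectedComponentsWithStats(m)
print([st[i] for i in range(1,n) if st[i][4]>80])
col=[i for i in range(180,330) if red[i,255]];print(col[0],col[-1],[(i,int(im[i,255,0])) for i in range(col[0]-4,col[-1]+6,3)])
# handle: silhouette of a tilted cylinder vs mask (axis in tool frame)
i=[i for i in range(1,n) if st[i][4]>80 and ce[i][0]<200];ys,xs=np.nonzero(L==i[0]);H=cv2.convexHull(np.c_[xs,ys].astype(np.int32))[:,0]
def sil(v):
    th,dx,g=v;c,sn=np.cos(th),np.sin(th);P=[]
    for h in(.014,.078):
        for a in np.arange(0,6.28,.2):
            x,y=.012*np.cos(a),-.075+.012*np.sin(a);P.append(px([dx+x*c+(h-g)*sn,y,-.019-(-x*sn+(h-g)*c)]))
    return cv2.convexHull(np.array(P,"f4"))
def cost(v):
    S=np.zeros(m.shape,"u1");cv2.fillConvexPoly(S,np.round(sil(v)*16).astype(np.int32),1,shift=4);h=(L==i[0])
    return np.sum(S.astype(bool)!=h)
best=min((cost((np.radians(t),dx,g)),t,dx,g) for t in range(-12,32,3) for dx in np.arange(-.006,.013,.002) for g in(.062,.0645,.067))
b2=min((cost((np.radians(t),dx,g)),t,dx,g) for t in np.arange(best[1]-3,best[1]+3.1,1) for dx in np.arange(best[2]-.002,best[2]+.0021,.001) for g in np.arange(best[3]-.002,best[3]+.0021,.001))
print("lean fit (mismatch px, deg, dx, g)",b2,"area",int((L==i[0]).sum()))
E
python3 lean.py
```

```text
[0.4479 0.2109 0.0555] -1.3348625272675871 [ 1.2774 -1.3158  9.7255] 44.2446094751358 0.25098523558004027
[array([  85,  205,   75,   76, 3245], dtype=int32), array([ 230,  216,   50,   71, 3225], dtype=int32)]
216 286 [(212, 164), (215, 151), (218, 151), (221, 153), (224, 153), (227, 152), (230, 154), (233, 152), (236, 153), (239, 155), (242, 155), (245, 178), (248, 216), (251, 214), (254, 211), (257, 201), (260, 202), (263, 200), (266, 200), (269, 201), (272, 199), (275, 200), (278, 199), (281, 198), (284, 196), (287, 148), (290, 136)]
lean fit (mismatch px, deg, dx, g) (np.int64(292), np.float64(6.0), np.float64(0.008), np.float64(0.069)) area 3245
```

Request:
step_arm(series=[0,0,-0.001,0,0,0,-0.001,0,0,0,-0.001,0], gripper=0.29)

```text
time: 35.8
tool_pos: [0.4441, 0.2096, 0.0533]
tcp_rot: [3.119, 0.369, -0.003]
wrist_force: [0.8, -0.5, 0.7]
width: 0.287
grip_force: 0.0
```

```bash
python3 lean.py
```

```text
[0.4441 0.2096 0.0533] -1.3349964551209117 [ 0.7653 -0.4786  0.6538] 0.0 0.2869426048287352
[array([  83,  202,   75,   81, 3411], dtype=int32), array([ 229,  214,   51,   77, 3510], dtype=int32)]
214 290 [(210, 159), (213, 156), (216, 160), (219, 160), (222, 160), (225, 160), (228, 160), (231, 161), (234, 162), (237, 160), (240, 162), (243, 162), (246, 162), (249, 169), (252, 217), (255, 212), (258, 201), (261, 197), (264, 196), (267, 196), (270, 196), (273, 195), (276, 195), (279, 195), (282, 195), (285, 193), (288, 187), (291, 80), (294, 67)]
lean fit (mismatch px, deg, dx, g) (np.int64(311), np.float64(2.0), np.float64(0.008), np.float64(0.067)) area 3411
```

Request:
step_arm(series=[0,0,0,0,0,0,0,0,0,0,0,0], gripper=0.5)

```text
time: 36.22
tool_pos: [0.445, 0.2098, 0.0542]
tcp_rot: [3.12, 0.369, -0.0]
wrist_force: [1.0, -0.2, 0.2]
width: 0.499
grip_force: 0.0
```

Request:
step_arm(series=[0,0,-0.02,0,0,0,-0.06,0,0,0,-0.11,0,0,0,-0.15,0,0,0,-0.15,0])

```text
time: 36.85
tool_pos: [0.4478, 0.211, 0.2087]
tcp_rot: [-3.117, -0.369, -0.013]
wrist_force: [-0.7, -0.1, -0.4]
width: 0.502
grip_force: 0.0
```

```bash
python3 - <<'E'
from h import *
np.set_printoptions(precision=4,suppress=True)
s=monitor.read_state();w=viewer.read_camera("wrist");print(s["tool_pos"],s["time"],s["wrist_force"])
im=np.array(w["image"]).astype(int);red=((im[:,:,0]>60)&(im[:,:,0]>3*im[:,:,1])&(im[:,:,0]>3*im[:,:,2])).astype("u1")
n,L,st,ce=cv2.connectedComponentsWithStats(red);print([(st[i],ce[i]) for i in range(1,n) if st[i][4]>80])
for l,z in(("crank",.006),("crank_post",.062),("crank_handle",.056),("tray",0),("nailbrush",.006)):print(l,[(d["point"],atz(d["point"],w,z,s),round(d["score"],2)) for d in viewer.spot_point(w,l)][:3])
# silhouette test: flat crank, fit x,y,yaw on post+handle, for leans about tool x-dir
from scipy.optimize import minimize
ids=[i for i in range(1,n) if st[i][4]>80][:2];msk=np.isin(L,ids)
def sil(v,lean):
    x,y,a=v;Rm=R.from_rotvec(np.radians(lean)*np.array([np.cos(-1.335),np.sin(-1.335),0])).as_matrix()@R.from_euler("z",a).as_matrix()
    S=np.zeros(msk.shape,"u1")
    for c,hs,pts in(((0,0),(.032,.078),[(.011*i,.011*j) for i in(-1,1) for j in(-1,1)]),((.075,0),(.014,.078),[(.012*np.cos(t),.012*np.sin(t)) for t in np.arange(0,6.28,.3)])):
        P=np.array([[c[0]+p[0],c[1]+p[1],h] for h in hs for p in pts]).T
        u,vv=proj(Rm@P+np.array([[x],[y],[.006]]),w,s);cv2.fillConvexPoly(S,np.round(cv2.convexHull(np.c_[u,vv].astype("f4"))*16).astype(np.int32),1,shift=4)
    return np.sum(S.astype(bool)!=msk)
for lean in(-8,-4,0,4,8):
    o=minimize(sil,[.453,.213,1.81],args=(lean,),method="Nelder-Mead",options=dict(initial_simplex=[[.453,.213,1.81],[.459,.213,1.81],[.453,.219,1.81],[.453,.213,1.9]]));print(lean,o.fun,o.x,msk.sum())
E
python3 slat.py | grep "top 0.2"
```

```text
[0.4478 0.211  0.2087] 36.85 [-0.7143 -0.0946 -0.4007]
[(array([167, 161,  33,  35, 740], dtype=int32), array([182.6622, 177.7027])), (array([244, 164,  23,  31, 659], dtype=int32), array([255.258 , 179.2261]))]
crank [([53.0, 149.9], array([0.4135, 0.492 , 0.006 ]), 0.84), ([88.0, 280.1], array([0.2133, 0.4288, 0.006 ]), 0.81), ([255.3, 164.2], array([0.4529, 0.2114, 0.006 ]), 0.76)]
crank_post [([254.2, 179.7], array([0.4488, 0.2116, 0.062 ]), 0.94), ([403.3, 269.3], array([0.3803, 0.0008, 0.062 ]), 0.89), ([75.3, 303.6], array([0.2095, 0.4227, 0.062 ]), 0.64)]
crank_handle [([47.8, 212.5], array([0.3448, 0.4623, 0.056 ]), 0.89), ([348.8, 277.1], array([0.3541, 0.0687, 0.056 ]), 0.83), ([72.4, 260.0], array([0.2839, 0.424 , 0.056 ]), 0.72)]
tray [([221.8, 135.6], array([0.4765, 0.2582, 0.    ]), 0.88)]
nailbrush [([206.5, 74.0], array([0.5446, 0.2912, 0.006 ]), 0.89)]
-8 402.0 [0.4451 0.2073 1.8336] 1399
-4 170.0 [0.4466 0.2107 1.7976] 1399
0 254.0 [0.4516 0.2118 1.8122] 1399
4 385.0 [0.4558 0.2122 1.7878] 1399
8 506.0 [0.4584 0.2127 1.7794] 1399
top 0.205 [7, 1, 2, 5, 4, 3, 2, 1, 2, 3, 4, 16, 39, 39, 13, 0, 0, 0, 0, -1, 0, 4, 16, 29, 34, 19, 3, 2, 0, 1, 2, 2, 6, 10, 20, 30, 28, 9, 0, 0, 0, 0, 0, 1, 9, 18, 37, 51, 29, 5, 2, 1, 0, 0, 6, 14, 19, 27, 40, 34, 16, 1, 1, 0, 1, 1, 11, 15, 21, 34, 38, 17, 2, 1, 2, 2, 3, 5, 7, 10, 11]
top 0.25 [10, 4, 2, 3, 5, 3, 3, 1, 1, 2, 4, 11, 32, 35, 10, 3, 2, 2, 0, 1, 1, 2, 11, 29, 41, 25, 4, 1, 1, 3, 4, 1, 3, 9, 20, 39, 29, 12, 2, 2, 1, 2, 1, 2, 8, 16, 30, 42, 22, 5, 0, 2, 2, 3, 1, 8, 13, 21, 40, 34, 12, 2, 4, 2, 2, 3, 8, 14, 19, 33, 44, 21, 5, 2, 2, 3, 4, 5, 6, 9, 10]
```

Request:
step_arm(series=[0,0,0,0,0,0,0,0])

```text
time: 37.5
tool_pos: [0.4449, 0.2098, 0.2039]
tcp_rot: [3.12, 0.369, -0.001]
wrist_force: [-0.4, 0.8, -0.4]
width: 0.502
grip_force: 0.0
```

```bash
python3 -c "
from h import *
print(job.finish_job())"
```

```text
the job is handed in; nothing more can be done
None
```

I handed the job in at 37.5 s: the crank was fitted home and wound clockwise until the slats measured upright to within a degree or so, then taken off and set back socket down in the tray. Whether it lies perfectly flat is inferred from its having been released onto the flat floor, since the final camera fit slightly favoured a lean of about 4°.

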